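# Move the fired enamel plaque to the flattening plate with the spatula

## Task

The blue enamel plaque has to cool flat: slide the spatula in under it, lift it off its trivet and lay it in the middle of the flattening plate, square with the plate, then draw the spatula out and lay it back in its rest as you found it. Then take the steel weight out of its tray and set it gently upright on the middle of the blue plaque. Keep the fingers off both plaques, drop nothing, and leave the red plaque and everything else on the bench where it is.

Things in the scene. Friction and masses are not known exactly. Their poses are not given: they have to be found in the camera images.
- plaque_blue: Square copper panel, cobalt-blue enamel face with a gold star of eight petals, 76 x 76 x 3 mm, about 0.1 kg, loose. Lies face up across the rails of trivet_blue, up to 8 mm off centre along the rails, 4 mm across, 0.07 rad askew. Origin: centre of its underside; x, y along its edges, z up. Keep the fingers off it.
- trivet_blue: Steel firing trivet under the blue plaque, fixed. Base 88 (x) x 70 x 2 mm; two rails along x, 80 mm long, 6 mm wide, at y = +/-24 mm, tops at z = 14 mm, leave a channel 42 mm wide, open at both ends, 12 mm high under the plaque. Origin: centre of underside; yaw within 0.3 rad of the world's (-x end towards the robot). In any of three places side by side.
- plaque_red: Same panel with a crimson face, four gold petals and a black centre, on trivet_red. Bystander: not to be moved or touched. Origin: centre of its underside.
- trivet_red: Second trivet, exactly like trivet_blue, fixed; carries the red plaque.
- plate: Flattening plate, fixed: steel, 100 x 100 mm, two bright flat lands at z = 22 mm along x (y from 21 to 50 mm on either side); between them a dark spatula channel along x, 42 mm wide, floor at z = 10 mm, open at both ends. Origin: centre of underside; yaw within 0.3 rad of the world's. A plaque laid here spans the channel, underside at z = 22 mm.
- spatula: Cranked spatula, loose, 0.11 kg. Origin: underside of blade where the load's centre should sit; x to the tip, z up. Steel blade 30 wide, 2 thick, x = -55 to +42 mm. Neck 7 mm thick climbs from x = -50 to x = -90, z = 50 mm. Wooden handle 16 wide, 18 high, x = -225 to -85 mm, axis at z = 50 mm. Grip from above at x = -125, z = 50 mm, fingers closing along y; balances near x = -75.
- spatula_rest: Dark wood rest, fixed: board 256 (x) x 60 x 6 mm; forked post at x = -120 mm (12 thick, saddle at z = 47, cheeks to z = 63 mm, slot 24 wide). Origin: centre of underside, x away from the robot. The spatula lies with its blade flat on the board (its origin near x = +70, y = 0, z = 6 mm here, x axes parallel), handle in the fork. Left or right of the work.
- tray: Low wooden tray, fixed, 184 (x) x 76 x 24 mm, walls 4 mm, floor at z = 4 mm; three compartments along x (inside about 56 x 68 mm, centres about x = -60, 0, +60 mm) hold the weight, doming block and enamel jar in any order. Origin: centre of underside. On the other side from the spatula rest.
- weight: Pressing weight, loose, 0.3 to 0.55 kg: upright steel cylinder, 46 mm in diameter, 30 mm high, with a round black grip 22 mm in diameter on top from z = 30 to 66 mm. Stands in a compartment of the tray. Origin: centre of its underside, z up. Take it by the black grip from above.
- doming_block: Brass cube of 38 mm with round dimples, in the tray. Bystander. Origin: centre of the underside.
- enamel_jar: Small green glass jar with a white cap, 38 mm in diameter, 40 mm high, in the tray. Bystander. Origin: centre of the underside.
- pliers: Pliers with red handles lying flat across the front of the work, near the robot, about 150 mm long, 10 mm high, 50 mm wide. Bystander. Origin: at the joint, x towards the jaws.
- file: File with a wooden handle lying across the front of the work, near the robot, 200 mm long, 20 mm high. Bystander. Origin: middle of its length, x towards the blade.
- gem_dish: White ceramic dish, 84 mm in diameter, 28 mm high with the amber and copper stones in it, at the far side. Bystander.
- tin: Blue tin with a white panel on the lid, 88 x 128 x 37 mm, at the far side. Bystander.
- third_hand: Third-hand stand at the far side behind the work, fixed obstacle: round dark base 60 mm in diameter, thin upright post 162 mm high on the origin, and cross-lock tweezers sticking out 100 mm along its y at z = 153 mm.
- amber_jar: Amber glass jar with a black cap and paper label, 54 mm in diameter, 85 mm high, at the far side. Bystander.
Things that resemble listed ones, but are neither listed nor needed, are in the scene too. Leave any green or yellow look-alike of the weight alone. Leave any brown or yellow look-alike of the plate alone.

How it is judged:
By the outcome, as a careful person would: the job done as asked, in the order asked, and still so for the second after the job is handed in, with the robot touching nothing.
It also fails if it takes over 72 s, if anything falls off the work surface, if the arm or the gripper's body presses on something with over 40 N, if the wrist force passes 120 N, or if a joint passes its speed limit or range.

## Robot

A 7-joint arm with a two-finger parallel gripper is mounted at the origin on the work surface. World frame = base frame: x ahead of the robot, y to its left, z up, the work surface at z = 0. Lengths are in m, angles in rad, forces in N, time in s.
With the tool pointing down it reaches from about 0.425 to 0.875 m from the base axis. Payload 8.4 kg.
Tool frame: the origin (TCP) lies at the very end of the fingers, on their centre line; the grasp point (between the pads) lies 19 mm behind it (r.grip_point_offset is the z of the grasp point in the tool frame, in m); z points along the fingers, y is the direction in which the jaws open and shut (so a half turn about z gives the same grasp; the last joint's range is limited). The gripper opens to 87 mm and grips with 3 to 60 N. Pads are 19 mm wide; open, the fingers measure 117 mm over their backs; the gripper's body (75 mm by 190 mm) begins 51 mm behind the grasp point.
Start: joints at [1.113, 0.333, 0.04, 1.465, -0.013, 1.343, -0.059], TCP at [0.228, -0.609, 0.223] pointing down, gripper open.
Joint ranges: [-2.58, 2.58], [-0.38, 2.09], [-1.3, 1.39], [0.25, 2.4], [-1.5, 4.64], [0.08, 2.09], [-2.65, 2.65]. Speed limits (rad/s): [2.22, 2.22, 2.79, 2.79, 3.14, 3.14, 3.14].

## Interface

Orientations are given as a unit quaternion [x, y, z, w].
In Python, from workcell import sense, vision, r gives the robot as it stands. The module is installed in compiled form; this text tells all that it offers.
- The arm moves only by the shell command python3 -m handwheel 'ROWS' [FORCE]. ROWS is JSON, a list of rows, each an object of numbers: "jaw": the opening, from 0 (shut) to 1 (fully open); "tx", "ty", "tz": the shift along the tool's x, y, z in m; "rx", "ry", "rz": the turn, a rotation vector about the tool's x, y, z in degrees. A call has 1 to 10 rows; each row is the pose to reach, as a shift and turn from the pose commanded when the call began, along the tool's axes at that moment; what a row does not reach only later rows make up. A row lasts 1/12 s, in which the tool goes at most 41.7 mm and 7.16 degrees, less where a joint would pass 70% of its speed; a pose out of reach is approached as far as the arm can. A call with a gripper value outside its range is refused whole. The fingers move at their own pace and stop on an object; FORCE is the grip in N (left out, the last holds). Time passes only in rows, so rows that repeat a pose let the fingers close. It gives the time, the measured TCP pose, the force and the opening at its end, in the units of the state.
- sense(): the state, without advancing time (a new reading comes with each control period).
- vision.grab_frame(name): name is "scene" or "side" or "wrist"; returns a dict with "image" (480x640x3 uint8, red, green, blue), "camera_matrix" (3x3 intrinsics, pixels), "R" (3x3) and "t" (3): a world point X has camera coordinates R X + t. Camera axes: x right, y down, z forward; pixel columns grow to the right and rows downward; lengths in m; the calibration is good to about 2 mm. A picture is of the moment at which its call begins. There is no depth.
- r.job_done(): hands the job in, once; it reports no verdict.
The state is a dict: "time": time; "joint_positions": joint angles; "dq": joint speeds; "joint_torque": joint torques, N m; "eef_pos": TCP position; "tcp_rot": TCP orientation; "contact_force": force on the tool from outside, world axes, zero at the start; "moment": the same for the moment, N m; "width": finger opening in m.
Only numpy, scipy, OpenCV 4.12 (cv2) and the standard library are available. Lean on these libraries where they do the work, as an engineer would, in place of code of your own. Each camera call takes 0.05 s, during which the arm holds its last target.

## Working session

There is one attempt and no reset: what is moved stays moved. The work goes in short steps, Python scripts to look and compute and a shell command to move; the robot and the scene stay as the last step left them, time stands still between calls to the robot, and variables do not carry over. Pictures are saved under pics/ and viewed, and the job is handed in when it is done.

```bash
mkdir -p pics; ls
python3 - <<'E'
from workcell import sense, vision, r
import cv2,json
s=sense();print({k:s[k] for k in ['time','eef_pos','tcp_rot','contact_force','width']}, r.grip_point_offset)
for n in ['scene','side','wrist']:
    f=vision.grab_frame(n)
    cv2.imwrite(f'pics/{n}0.png',f['image'][:,:,::-1])
    print(n,f['camera_matrix'],f['R'],f['t'])
E
```

```text
pics
{'time': 0.0, 'eef_pos': array([ 0.22803752, -0.60817325,  0.22163769]), 'tcp_rot': array([ 9.83952029e-01,  1.78431209e-01, -2.15022862e-04, -8.13191490e-04]), 'contact_force': array([-0.13556216,  0.3676725 ,  0.24016736]), 'width': 0.08707930357475697} -0.0187
scene [[449.45336699   0.         317.8936056 ]
 [  0.         449.45336699 234.8685103 ]
 [  0.           0.           1.        ]] [[ 0.16169172  0.98684004 -0.00158629]
 [ 0.82725018 -0.13641934 -0.5450201 ]
 [-0.53806406  0.08681298 -0.83842148]] [-0.02813402 -0.42170256  1.59310798]
side [[526.85620492   0.         317.26571217]
 [  0.         526.85620492 238.88719223]
 [  0.           0.           1.        ]] [[-0.82488321 -0.56498935  0.01883414]
 [-0.37695495  0.5249141  -0.76313181]
 [ 0.42127503 -0.63659424 -0.64596836]] [0.42818192 0.25636546 0.98229992]
wrist [[411.27293088   0.         318.92901732]
 [  0.         411.27293088 236.54035373]
 [  0.           0.           1.        ]] [[ 0.35014747 -0.93669224 -0.00209541]
 [-0.89602956 -0.33559754  0.29069799]
 [-0.27299776 -0.09990962 -0.95681257]] [-0.65032226 -0.03506936  0.39205087]
```

View pics/scene0.png

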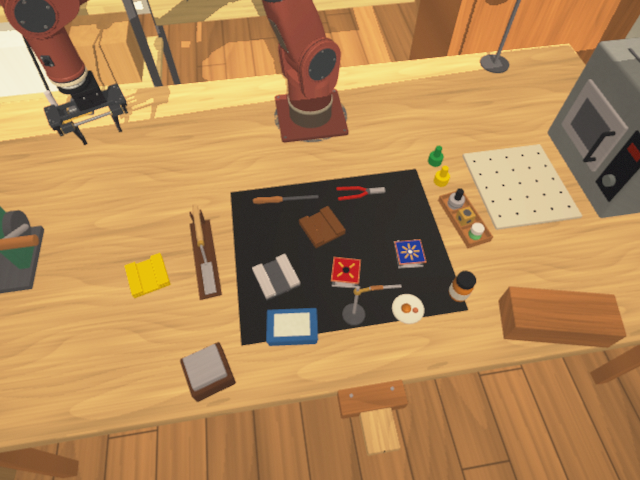

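View pics/side0.png

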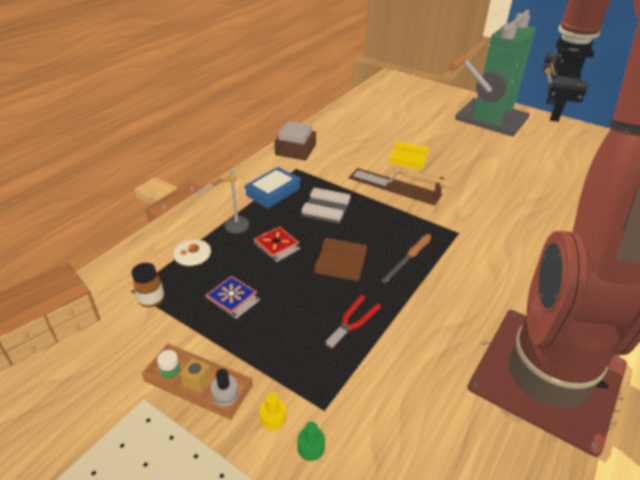

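View pics/wrist0.png

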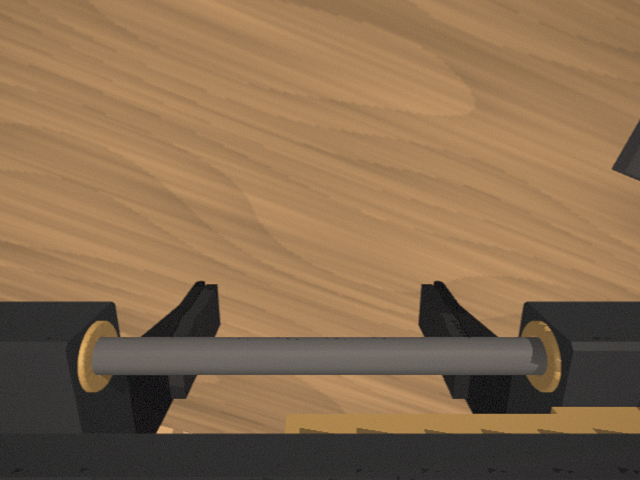

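The scene view shows:
- Blue plaque at (410,252), red plaque at (346,271).
- Plate candidates: grey with a dark channel (276,276), brown (322,226), yellow (147,275). I choose the grey one.
- Weight candidates: steel with a black grip in the tray (456,200), yellow (443,176), green (436,157). I choose the steel one.
- Spatula: in its rest at (203,250). The dark block at (207,371) isn't listed.

Next I'll check these in close crops.

```bash
cat > h.py <<'E'
import numpy as np, cv2
from scipy.spatial.transform import Rotation as Ro
from workcell import sense, vision, r
def ray(f,px,z):
    px=np.atleast_2d(np.asarray(px,float)); K=f['camera_matrix'];R=np.array(f['R']);t=np.array(f['t'])
    d=np.c_[(px[:,0]-K[0,2])/K[0,0],(px[:,1]-K[1,2])/K[1,1],np.ones(len(px))]@R
    c=-R.T@t
    return c+d*((z-c[2])/d[:,2])[:,None]
def proj(f,X):
    X=np.atleast_2d(np.asarray(X,float)); c=X@np.array(f['R']).T+np.array(f['t'])
    p=c@np.array(f['camera_matrix']).T
    return p[:,:2]/p[:,2:]
def crop(f,x0,y0,w,h,s,name):
    cv2.imwrite(name,cv2.resize(f['image'][y0:y0+h,x0:x0+w,::-1],None,fx=s,fy=s,interpolation=cv2.INTER_CUBIC))
E
python3 - <<'E'
import cv2,numpy as np
a=cv2.imread('pics/scene0.png');b=cv2.imread('pics/side0.png')
up=lambda i,x,y,w,h:cv2.resize(i[y:y+h,x:x+w],(400,300),interpolation=cv2.INTER_CUBIC)
o=np.vstack([np.hstack([up(a,240,240,80,60),up(a,180,200,140,105)]),np.hstack([up(a,380,220,80,60),up(a,425,170,80,60)])])
cv2.imwrite('pics/c1.png',o)
E
```

```text
(no output)
```

View pics/c1.png

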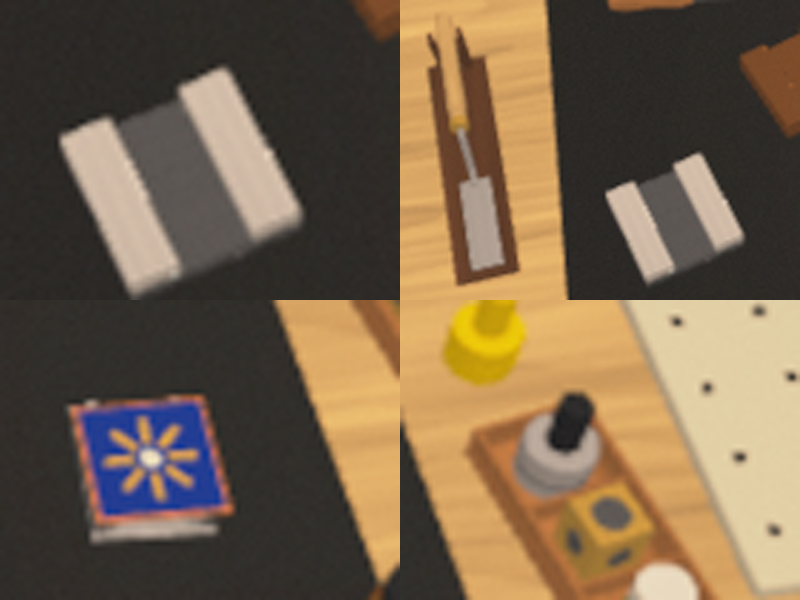

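The crops confirm the choices: grey plate with two light lands, blue plaque with eight petals, steel weight with a black grip in the near compartment of the tray. Next are coarse positions.

Run:
```python
from h import *
s=sense();f=vision.grab_frame('scene');fs=vision.grab_frame('side');w=vision.grab_frame('wrist')
Rt=Ro.from_quat(s['tcp_rot']).as_matrix()
print('tool',Rt.round(3))
c=-np.array(w['R']).T@np.array(w['t'])
print('cam in tool',Rt.T@(c-s['eef_pos']),'axes', (Rt.T@np.array(w['R']).T).round(3))
c2=lambda x0,y0,sc,pts:[(x0+a/sc,y0+b/sc) for a,b in pts]
P=lambda n,pts,z:print(n,ray(f,pts,z).round(3).tolist())
P('plate',c2(240,240,5,[(62,140),(228,70),(300,215),(137,290)]),.022)
P('plaque',c2(380,220,5,[(70,105),(203,97),(232,213),(97,222)]),.017)
k=400/140
P('blade',c2(180,200,k,[(460-400,182),(490-400,178),(505-400,262),(472-400,270)]),.008)
P('handle',c2(180,200,k,[(445-400,20),(459-400,120)]),.055)
P('weighttop',c2(425,170,5,[(575-400,405-300)]),.07)
P('trayL',c2(425,170,5,[(470-400,440-300)]),.024)
P('red',[(346,270)],.017)
P('third',[(354,316)],.0); P('brown',[(322,226)],.02)
P('pliers/file',[(340,195),(384,190),(255,200),(318,198)],.01)
hsv=cv2.cvtColor(f['image'],cv2.COLOR_RGB2HSV)
```

```text
tool [[ 0.936  0.351 -0.001]
 [ 0.351 -0.936  0.001]
 [-0.    -0.001 -1.   ]]
cam in tool [ 0.07976248  0.00145056 -0.16248611] axes [[-0.001 -0.957 -0.291]
 [ 1.    -0.001 -0.   ]
 [ 0.    -0.291  0.957]]
plate [[0.593, -0.251, 0.022], [0.563, -0.155, 0.022], [0.66, -0.128, 0.022], [0.689, -0.219, 0.022]]
plaque [[0.568, 0.156, 0.017], [0.575, 0.233, 0.017], [0.651, 0.227, 0.017], [0.645, 0.152, 0.017]]
blade [[0.548, -0.393, 0.008], [0.548, -0.364, 0.008], [0.642, -0.353, 0.008], [0.645, -0.384, 0.008]]
handle [[0.383, -0.394, 0.055], [0.507, -0.383, 0.055]]
weighttop [[0.462, 0.375, 0.07]]
trayL [[0.445, 0.328, 0.024]]
red [[0.638, 0.002, 0.017]]
third [[0.767, -0.001, 0.0]]
brown [[0.485, -0.039, 0.02]]
pliers/file [[0.374, 0.036, 0.01], [0.377, 0.175, 0.01], [0.35, -0.224, 0.01], [0.374, -0.032, 0.01]]
```

```bash
cat > go.py <<'E'
# usage: go.py x y z yaw  -> deltas in tool axes from the measured pose
import sys; from h import *
x,y,z,a=map(float,sys.argv[1:5]); s=sense()
R0=Ro.from_quat(s['tcp_rot']); Rg=Ro.from_euler('z',a)*Ro.from_euler('x',np.pi)
d=R0.inv().apply(np.array([x,y,z])-s['eef_pos']); v=(R0.inv()*Rg).as_rotvec(degrees=True)
print('t mm',(d*1000).round(1),'rot deg',v.round(2),'rows',np.linalg.norm(d)/.0417,np.linalg.norm(v)/7.16)
print('time',round(s['time'],2),'pos',np.round(s['eef_pos'],4),'F',np.round(s['contact_force'],1),'w',round(s['width'],4))
E
python3 go.py .5 -.384 .22 .095
python3 -m handwheel '[{"jaw":1,"tx":0.037,"ty":-0.0127,"rz":1.7},{"jaw":1,"tx":0.074,"ty":-0.0254,"rz":3.4},{"jaw":1,"tx":0.111,"ty":-0.038,"rz":5},{"jaw":1,"tx":0.148,"ty":-0.0507,"rz":6.7},{"jaw":1,"tx":0.185,"ty":-0.0633,"rz":8.4},{"jaw":1,"tx":0.222,"ty":-0.076,"rz":10},{"jaw":1,"tx":0.259,"ty":-0.0887,"rz":11.7},{"jaw":1,"tx":0.296,"ty":-0.1013,"rz":13.4},{"jaw":1,"tx":0.333,"ty":-0.114,"rz":15.1},{"jaw":1,"tx":0.333,"ty":-0.114,"rz":15.1}]'
```

```text
t mm [ 333.3 -114.7    2.3] rot deg [-3.000e-02  1.000e-02  1.511e+01] rows 8.454274845392225 2.1105827706737417
time 0.3 pos [ 0.2282 -0.6085  0.2223] F [ 0.4 -1.2 -0.8] w 0.087schema error: expected keys jaw, tx, ty, tz, rx, ry, rz
```

```bash
python3 -m handwheel '[{"jaw":1,"tx":0.111,"ty":-0.038,"tz":0,"rx":0,"ry":0,"rz":5},{"jaw":1,"tx":0.222,"ty":-0.076,"tz":0,"rx":0,"ry":0,"rz":10},{"jaw":1,"tx":0.333,"ty":-0.114,"tz":0,"rx":0,"ry":0,"rz":15.1},{"jaw":1,"tx":0.333,"ty":-0.114,"tz":0,"rx":0,"ry":0,"rz":15.1},{"jaw":1,"tx":0.333,"ty":-0.114,"tz":0,"rx":0,"ry":0,"rz":15.1},{"jaw":1,"tx":0.333,"ty":-0.114,"tz":0,"rx":0,"ry":0,"rz":15.1},{"jaw":1,"tx":0.333,"ty":-0.114,"tz":0,"rx":0,"ry":0,"rz":15.1},{"jaw":1,"tx":0.333,"ty":-0.114,"tz":0,"rx":0,"ry":0,"rz":15.1},{"jaw":1,"tx":0.333,"ty":-0.114,"tz":0,"rx":0,"ry":0,"rz":15.1},{"jaw":1,"tx":0.333,"ty":-0.114,"tz":0,"rx":0,"ry":0,"rz":15.1}]'
python3 go.py .5 -.384 .22 .095
```

```text
time: 1.13
eef_pos: [0.5048, -0.3792, 0.2223]
tcp_rot: [0.999, 0.052, 0.001, -0.001]
contact_force: [0.1, 0.9, -0.2]
width: 0.0873
t mm [-5.3  4.3  2.3] rot deg [-0.13 -0.11  0.51] rows 0.1724675729893491 0.0750861969358497
time 1.13 pos [ 0.5048 -0.3792  0.2223] F [ 0.1  0.9 -0.2] w 0.0873
```

Run:
```python
from h import *
import pickle
f=vision.grab_frame('wrist');s=sense()
pickle.dump((f,s),open('w1.pkl','wb'));cv2.imwrite('pics/w1.png',f['image'][:,:,::-1]);print(s['eef_pos'],s['dq'].round(3) if hasattr(s['dq'],'round') else s['dq'])
```

```text
[ 0.50225132 -0.38214719  0.22229253] [ 0.045 -0.011  0.057  0.01   0.016  0.003  0.023]
```

View pics/w1.png

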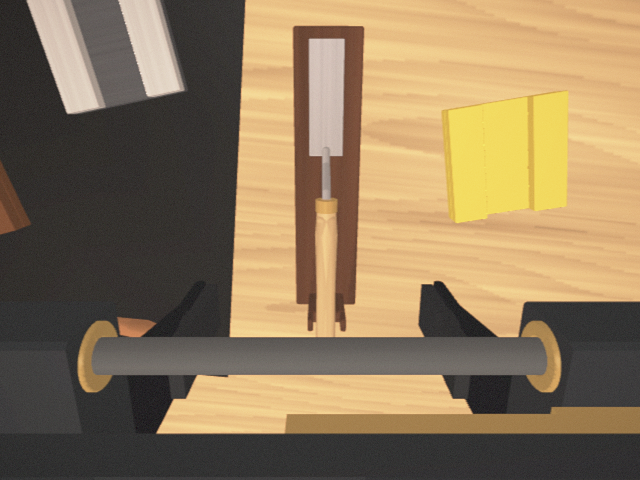

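The wrist view shows the spatula in its rest: blade corners about (309,39), (344,39), (343,156) and (309,156), handle centreline from (326,205) to (325,330). The grey plate is partly visible at top left.

Run:
```python
from h import *
import pickle
f,s=pickle.load(open('w1.pkl','rb'))
im=f['image'];hsv=cv2.cvtColor(im,cv2.COLOR_RGB2HSV)
m=((hsv[:,:,1]<40)&(hsv[:,:,2]>110)).astype(np.uint8); m[:, :290]=0;m[:,360:]=0;m[:30]=0;m[158:]=0
m=cv2.morphologyEx(m,cv2.MORPH_OPEN,np.ones((9,9),np.uint8))
ys,xs=np.nonzero(m);P=ray(f,np.c_[xs,ys],.008)[:,:2]
rr=cv2.minAreaRect((P*1000).astype(np.float32));print('blade',rr)
box=cv2.boxPoints(rr);print(box)
# handle columns by colour, top z~.062
for y in range(220,335,20):
    row=hsv[y,300:350];ok=np.nonzero((row[:,0]>8)&(row[:,0]<28)&(row[:,1]>60)&(row[:,2]>130))[0]+300
    print(y,ok.min(),ok.max(),ray(f,[((ok.min()+ok.max())/2,y)],.056).round(4))
# rest board edges
for y in (100,200,250,280):
    print(y,[int(v) for v in im[y,285:300,0]],[int(v) for v in im[y,350:370,0]])
```

```text
blade ((595.8338623046875, -376.7806396484375), (95.67032623291016, 28.1224365234375), 5.531704425811768)
[[ 546.86597 -367.39606]
 [ 549.5769  -395.3875 ]
 [ 644.80176 -386.16522]
 [ 642.0908  -358.17377]]
220 315 336 [[ 0.5004 -0.3859  0.056 ]]
240 315 337 [[ 0.4832 -0.3882  0.056 ]]
260 315 336 [[ 0.4655 -0.3896  0.056 ]]
280 316 335 [[ 0.4473 -0.3916  0.056 ]]
300 316 334 [[ 0.4284 -0.3932  0.056 ]]
320 300 349 [[ 0.409  -0.3948  0.056 ]]
100 [236, 237, 237, 237, 237, 238, 238, 241, 208, 130, 116, 119, 117, 117, 110] [120, 116, 120, 120, 122, 119, 125, 125, 124, 124, 121, 156, 221, 236, 236, 235, 235, 236, 235, 234]
200 [232, 231, 231, 231, 233, 231, 231, 231, 231, 205, 144, 111, 112, 110, 110] [119, 119, 120, 125, 118, 120, 118, 115, 165, 213, 221, 220, 222, 221, 221, 222, 223, 224, 225, 225]
250 [218, 219, 219, 221, 217, 221, 219, 220, 220, 223, 184, 131, 112, 111, 115] [117, 119, 116, 113, 112, 102, 120, 198, 227, 226, 226, 225, 225, 225, 223, 223, 224, 223, 223, 222]
280 [236, 235, 236, 235, 234, 234, 234, 235, 235, 235, 214, 148, 114, 114, 112] [109, 104, 105, 102, 103, 125, 219, 237, 236, 237, 238, 236, 238, 237, 237, 237, 237, 237, 237, 236]
```

```bash
python3 go.py .478 -.3885 .037 .0975
```

```text
t mm [-24.8   4.1 185.3] rot deg [-0.06 -0.03  0.17] rows 4.483951165611429 0.025990272690969707
time 1.18 pos [ 0.5023 -0.3821  0.2223] F [-0.4 -2.3 -0.4] w 0.0872
```

```bash
python3 -m handwheel '[{"jaw":1,"tx":-0.022,"ty":0.0015,"tz":0.06,"rx":0,"ry":0,"rz":0},{"jaw":1,"tx":-0.022,"ty":0.0015,"tz":0.12,"rx":0,"ry":0,"rz":0},{"jaw":1,"tx":-0.022,"ty":0.0015,"tz":0.12,"rx":0,"ry":0,"rz":0},{"jaw":1,"tx":-0.022,"ty":0.0015,"tz":0.12,"rx":0,"ry":0,"rz":0},{"jaw":1,"tx":-0.022,"ty":0.0015,"tz":0.12,"rx":0,"ry":0,"rz":0},{"jaw":1,"tx":-0.022,"ty":0.0015,"tz":0.12,"rx":0,"ry":0,"rz":0}]' 
python3 go.py .478 -.3885 .037 .0975
```

```text
time: 1.68
eef_pos: [0.4789, -0.3899, 0.105]
tcp_rot: [0.999, 0.047, 0.001, 0.001]
contact_force: [1.9, -0.7, 1.0]
width: 0.0867
t mm [-0.9 -1.6 68. ] rot deg [ 0.1  -0.1  -0.19] rows 1.6311052760274143 0.03335994563162894
time 1.68 pos [ 0.4789 -0.3899  0.105 ] F [ 1.9 -0.7  1. ] w 0.0867
```

```bash
python3 -m handwheel '[{"jaw":1,"tx":-0.001,"ty":-0.001,"tz":0.035,"rx":0,"ry":0,"rz":0},{"jaw":1,"tx":-0.001,"ty":-0.001,"tz":0.067,"rx":0,"ry":0,"rz":0},{"jaw":1,"tx":-0.001,"ty":-0.001,"tz":0.067,"rx":0,"ry":0,"rz":0},{"jaw":1,"tx":-0.001,"ty":-0.001,"tz":0.067,"rx":0,"ry":0,"rz":0},{"jaw":1,"tx":-0.001,"ty":-0.001,"tz":0.067,"rx":0,"ry":0,"rz":0},{"jaw":1,"tx":-0.001,"ty":-0.001,"tz":0.067,"rx":0,"ry":0,"rz":0}]' 
python3 go.py .478 -.3885 .037 .0975
```

```text
time: 2.18
eef_pos: [0.479, -0.3889, 0.0389]
tcp_rot: [0.999, 0.048, 0.002, 0.001]
contact_force: [-0.5, -0.1, 0.9]
width: 0.0868
t mm [-0.9 -0.5  1.9] rot deg [ 0.18 -0.2  -0.13] rows 0.05180128316550513 0.041480291669551445
time 2.18 pos [ 0.479  -0.3889  0.0389] F [-0.5 -0.1  0.9] w 0.0868
```

```bash
python3 -m handwheel '[{"jaw":0.5,"tx":-0.001,"ty":0,"tz":0.001,"rx":0,"ry":0,"rz":0},{"jaw":0.3,"tx":-0.001,"ty":0,"tz":0.001,"rx":0,"ry":0,"rz":0},{"jaw":0.2,"tx":-0.001,"ty":0,"tz":0.001,"rx":0,"ry":0,"rz":0},{"jaw":0,"tx":-0.001,"ty":0,"tz":0.001,"rx":0,"ry":0,"rz":0},{"jaw":0,"tx":-0.001,"ty":0,"tz":0.001,"rx":0,"ry":0,"rz":0},{"jaw":0,"tx":-0.001,"ty":0,"tz":0.001,"rx":0,"ry":0,"rz":0},{"jaw":0,"tx":-0.001,"ty":0,"tz":0.001,"rx":0,"ry":0,"rz":0},{"jaw":0,"tx":-0.001,"ty":0,"tz":0.001,"rx":0,"ry":0,"rz":0},{"jaw":0,"tx":-0.001,"ty":0,"tz":0.001,"rx":0,"ry":0,"rz":0},{"jaw":0,"tx":-0.001,"ty":0,"tz":0.001,"rx":0,"ry":0,"rz":0}]' 55
python3 go.py .478 -.3885 .037 .0975
```

```text
time: 3.02
eef_pos: [0.4761, -0.3877, 0.0345]
tcp_rot: [0.999, 0.048, -0.0, -0.0]
contact_force: [-0.6, 0.8, 0.2]
width: 0.0284
t mm [ 1.8  1.  -2.5] rot deg [-0.01  0.01 -0.13] rows 0.07770021090288745 0.018216382833387335
time 3.02 pos [ 0.4761 -0.3877  0.0345] F [-0.6  0.8  0.2] w 0.0284
```

```bash
python3 -m handwheel '[{"jaw":0,"tx":0,"ty":0,"tz":0,"rx":0,"ry":0,"rz":0},{"jaw":0,"tx":0,"ty":0,"tz":0,"rx":0,"ry":0,"rz":0},{"jaw":0,"tx":0,"ty":0,"tz":0,"rx":0,"ry":0,"rz":0},{"jaw":0,"tx":0,"ty":0,"tz":0,"rx":0,"ry":0,"rz":0},{"jaw":0,"tx":0,"ty":0,"tz":0,"rx":0,"ry":0,"rz":0},{"jaw":0,"tx":0,"ty":0,"tz":0,"rx":0,"ry":0,"rz":0}]' 
python3 go.py .478 -.3885 .037 .0975
python3 -m handwheel '[{"jaw":0,"tx":0,"ty":0,"tz":0,"rx":0,"ry":0,"rz":0}]' 
python3 -m handwheel '[{"jaw":0,"tx":0,"ty":0,"tz":0,"rx":0,"ry":0,"rz":0}]'
```

```text
time: 3.52
eef_pos: [0.4762, -0.3877, 0.0345]
tcp_rot: [0.999, 0.048, -0.0, -0.0]
contact_force: [0.2, -0.3, 0.6]
width: 0.0152
t mm [ 1.8  1.  -2.5] rot deg [-0.    0.   -0.13] rows 0.07628441109758619 0.01790217583780325
time 3.52 pos [ 0.4762 -0.3877  0.0345] F [ 0.2 -0.3  0.6] w 0.0152
time: 3.6
eef_pos: [0.4762, -0.3877, 0.0345]
tcp_rot: [0.999, 0.048, 0.0, -0.0]
contact_force: [-0.2, 0.4, 0.4]
width: 0.0153
time: 3.68
eef_pos: [0.4761, -0.3877, 0.0345]
tcp_rot: [0.999, 0.048, -0.0, -0.0]
contact_force: [0.1, 0.0, 0.1]
width: 0.0152
```

```bash
python3 -m handwheel '[{"jaw":0,"tx":0,"ty":0,"tz":-0.004,"rx":0,"ry":0,"rz":0},{"jaw":0,"tx":0,"ty":0,"tz":-0.012,"rx":0,"ry":0,"rz":0},{"jaw":0,"tx":0,"ty":0,"tz":-0.025,"rx":0,"ry":0,"rz":0},{"jaw":0,"tx":0,"ty":0,"tz":-0.045,"rx":0,"ry":0,"rz":0},{"jaw":0,"tx":0,"ty":0,"tz":-0.07,"rx":0,"ry":0,"rz":0},{"jaw":0,"tx":0,"ty":0,"tz":-0.1,"rx":0,"ry":0,"rz":0},{"jaw":0,"tx":0,"ty":0,"tz":-0.13,"rx":0,"ry":0,"rz":0},{"jaw":0,"tx":0,"ty":0,"tz":-0.165,"rx":0,"ry":0,"rz":0},{"jaw":0,"tx":0,"ty":0,"tz":-0.2,"rx":0,"ry":0,"rz":0},{"jaw":0,"tx":0,"ty":0,"tz":-0.215,"rx":0,"ry":0,"rz":0}]' 
python3 go.py .53 0 .25 0
```

```text
time: 4.52
eef_pos: [0.4773, -0.3885, 0.2566]
tcp_rot: [0.999, 0.048, 0.003, 0.002]
contact_force: [0.2, 0.3, -1.2]
width: 0.015
t mm [  89.3 -381.8    5.2] rot deg [ 0.27 -0.34  5.45] rows 9.40365005659598 0.7639316498785935
time 4.52 pos [ 0.4773 -0.3885  0.2566] F [ 0.2  0.3 -1.2] w 0.015
```

```bash
python3 -m handwheel '[{"jaw":0,"tx":0.009,"ty":-0.0381,"tz":-0.215,"rx":0,"ry":0,"rz":0.5},{"jaw":0,"tx":0.018,"ty":-0.0762,"tz":-0.215,"rx":0,"ry":0,"rz":1.1},{"jaw":0,"tx":0.027,"ty":-0.1143,"tz":-0.215,"rx":0,"ry":0,"rz":1.6},{"jaw":0,"tx":0.036,"ty":-0.1524,"tz":-0.215,"rx":0,"ry":0,"rz":2.2}]' >/dev/null; python3 go.py .53 0 .25 0
```

```text
t mm [  60.4 -309.2  145.3] rot deg [ 0.14 -0.15  3.04] rows 8.318642345692739 0.42568992012111395
time 4.85 pos [ 0.4857 -0.3116  0.3959] F [ 1.5  0.8 -0.4] w 0.0152
```

```bash
python3 -m handwheel '[{"jaw":0,"tx":0.06,"ty":-0.309,"tz":0.145,"rx":0,"ry":0,"rz":3},{"jaw":0,"tx":0.06,"ty":-0.309,"tz":0.145,"rx":0,"ry":0,"rz":3},{"jaw":0,"tx":0.06,"ty":-0.309,"tz":0.145,"rx":0,"ry":0,"rz":3},{"jaw":0,"tx":0.06,"ty":-0.309,"tz":0.145,"rx":0,"ry":0,"rz":3},{"jaw":0,"tx":0.06,"ty":-0.309,"tz":0.145,"rx":0,"ry":0,"rz":3},{"jaw":0,"tx":0.06,"ty":-0.309,"tz":0.145,"rx":0,"ry":0,"rz":3},{"jaw":0,"tx":0.06,"ty":-0.309,"tz":0.145,"rx":0,"ry":0,"rz":3},{"jaw":0,"tx":0.06,"ty":-0.309,"tz":0.145,"rx":0,"ry":0,"rz":3},{"jaw":0,"tx":0.06,"ty":-0.309,"tz":0.145,"rx":0,"ry":0,"rz":3},{"jaw":0,"tx":0.06,"ty":-0.309,"tz":0.145,"rx":0,"ry":0,"rz":3}]' >/dev/null; python3 go.py .53 0 .25 0
```

```text
t mm [ 1.7  5.9 -3.7] rot deg [-0.06  0.07  0.64] rows 0.17109997797694315 0.09058540865641979
time 5.68 pos [0.5282 0.0058 0.2463] F [ 0.   0.3 -0.9] w 0.0157
```

```bash
python3 -m handwheel '[{"jaw":0,"tx":0,"ty":0,"tz":0,"rx":0,"ry":0,"rz":0},{"jaw":0,"tx":0,"ty":0,"tz":0,"rx":0,"ry":0,"rz":0},{"jaw":0,"tx":0,"ty":0,"tz":0,"rx":0,"ry":0,"rz":0},{"jaw":0,"tx":0,"ty":0,"tz":0,"rx":0,"ry":0,"rz":0},{"jaw":0,"tx":0,"ty":0,"tz":0,"rx":0,"ry":0,"rz":0},{"jaw":0,"tx":0,"ty":0,"tz":0,"rx":0,"ry":0,"rz":0}]' >/dev/null;  python3 - <<'E'
from h import *
import pickle
f=vision.grab_frame('wrist');s=sense()
pickle.dump((f,s),open('w2.pkl','wb'));cv2.imwrite('pics/w2.png',f['image'][:,:,::-1]);print(s['eef_pos'],s['tcp_rot'],s['dq'].round(3))
E
```

```text
[0.52910887 0.00059313 0.24679348] [9.99998319e-01 1.83085220e-03 9.48149950e-05 1.40675971e-05] [-0.004  0.002 -0.003  0.002 -0.002 -0.001 -0.002]
```

View pics/w2.png

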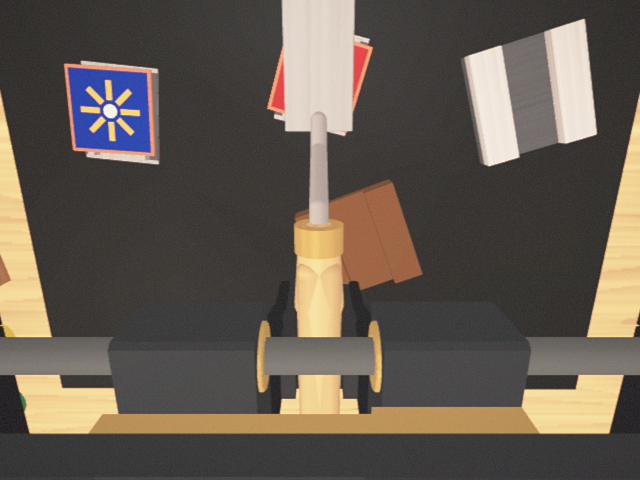

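The view shows the blue plaque at (110,110) on its trivet, the plate at (530,92), and the spatula blade held straight at x≈318. I'll zoom in and measure.

Run:
```python
from h import *
import pickle
f,s=pickle.load(open('w2.pkl','rb'))
a=cv2.resize(f['image'][45:180,50:180,::-1],(390,405),interpolation=cv2.INTER_CUBIC)
b=cv2.resize(f['image'][5:180,450:610,::-1],(370,405),interpolation=cv2.INTER_CUBIC)
cv2.imwrite('pics/c2.png',np.hstack([a,b]))
im=f['image'];hsv=cv2.cvtColor(im,cv2.COLOR_RGB2HSV)
m=np.zeros(im.shape[:2],np.uint8)
# plaque: saturated pixels
m=((hsv[:,:,1]>90)&(hsv[:,:,2]>90)).astype(np.uint8);m[:,:55]=0;m[:,175:]=0;m[:50]=0;m[175:]=0
m=cv2.morphologyEx(m,cv2.MORPH_CLOSE,np.ones((7,7),np.uint8))
cs,_=cv2.findContours(m,cv2.RETR_EXTERNAL,cv2.CHAIN_APPROX_NONE);c=max(cs,key=cv2.contourArea)[:,0]
P=ray(f,c,.017)[:,:2]*1000
print('plaque top',cv2.minAreaRect(P.astype(np.float32)))
m=((hsv[:,:,1]<60)&(hsv[:,:,2]>150)).astype(np.uint8);m[:,:455]=0;m[:,605:]=0;m[180:]=0
m=cv2.morphologyEx(m,cv2.MORPH_OPEN,np.ones((3,3),np.uint8))
cs,_=cv2.findContours(m,cv2.RETR_EXTERNAL,cv2.CHAIN_APPROX_NONE)
for c in cs:
    if cv2.contourArea(c)>500:
        rr=cv2.minAreaRect((ray(f,c[:,0],.022)[:,:2]*1000).astype(np.float32));print('land',rr)
ys,xs=np.nonzero(m);print('both',cv2.minAreaRect((ray(f,np.c_[xs,ys],.022)[:,:2]*1000).astype(np.float32)))
```

```text
plaque top ((609.637451171875, 189.65689086914062), (77.4693374633789, 77.08279418945312), 86.23021697998047)
land ((612.5284423828125, -156.39984130859375), (99.89445495605469, 33.228248596191406), 17.06533432006836)
land ((632.9752197265625, -223.1555938720703), (99.71412658691406, 34.87854766845703), 17.097620010375977)
both ((622.9103393554688, -190.153564453125), (99.89375305175781, 103.88371276855469), 17.097620010375977)
```

View pics/c2.png

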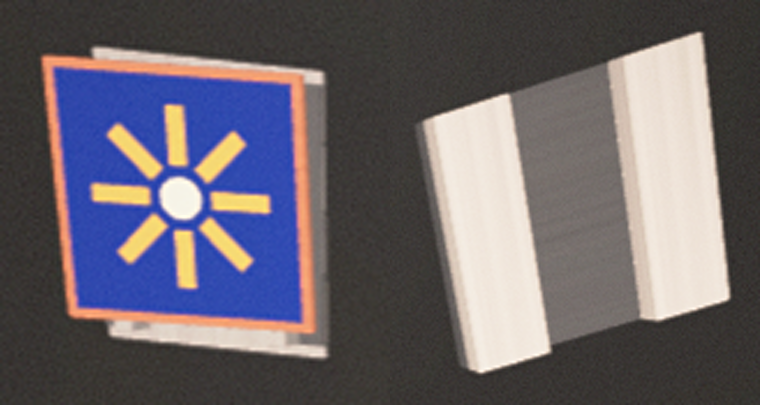

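Run:
```python
from h import *
import pickle
f,s=pickle.load(open('w2.pkl','rb'))
pts=np.array([(93,48),(325,72),(327,357),(110,337)])/3+[50-1/3,45-1/3]
for z in (.002,.014):
    P=ray(f,pts,z)[:,:2]*1000;print(z,P.round(1).tolist(),cv2.minAreaRect(P.astype(np.float32)))
    print([np.arctan2(*(b-a)[::-1]) for a,b in ((P[2],P[1]),(P[3],P[0]))],[np.arctan2(*(b-a)[::-1])-np.pi/2 for a,b in ((P[1],P[0]),(P[2],P[3]))],[np.linalg.norm(P[i]-P[i-1]) for i in range(4)])
# blade sides at various z
im=f['image'].astype(int)
for y in (10,40,70,100,120):
    row=im[y,250:400].mean(1);g=np.abs(np.diff(cv2.GaussianBlur(row.astype(np.float32).reshape(1,-1),(5,1),0)[0]))
    print(y,[i+250 for i in np.argsort(g)[-6:]])
```

```text
0.002 [[653.5, 217.8], [646.9, 147.7], [560.1, 156.7], [566.4, 226.7]] ((606.6632080078125, 187.23458862304688), (70.39209747314453, 88.08474731445312), 84.15438842773438)
[np.float64(-0.10343132945588814), np.float64(-0.10202519425375958)] [np.float64(-0.09467241522440606), np.float64(-0.08972992739062624)] [np.float64(87.56716108682815), np.float64(70.39400338179006), np.float64(87.22080894469528), np.float64(70.27476809028427)]
0.014 [[652.2, 211.4], [645.8, 143.4], [561.6, 152.1], [567.7, 220.0]] ((606.74169921875, 181.69589233398438), (68.31729125976562, 85.48847198486328), 84.15438842773438)
[np.float64(-0.10343132945588776), np.float64(-0.1020251942537595)] [np.float64(-0.09467241522440695), np.float64(-0.08972992739062402)] [np.float64(84.98611640998683), np.float64(68.319138038948), np.float64(84.64997300754189), np.float64(68.20341721120482)]
10 [np.int64(355), np.int64(280), np.int64(282), np.int64(353), np.int64(354), np.int64(281)]
40 [np.int64(367), np.int64(283), np.int64(281), np.int64(369), np.int64(282), np.int64(368)]
70 [np.int64(352), np.int64(364), np.int64(366), np.int64(276), np.int64(275), np.int64(365)]
100 [np.int64(267), np.int64(355), np.int64(269), np.int64(283), np.int64(356), np.int64(268)]
120 [np.int64(350), np.int64(282), np.int64(281), np.int64(353), np.int64(351), np.int64(352)]
```

```bash
python3 - <<'E'
from h import *
import pickle
f,s=pickle.load(open('w2.pkl','rb'))
R=Ro.from_quat(s['tcp_rot']);p=s['eef_pos']
ax=R.apply([1,0,0]);ay=-R.apply([0,1,0]);az=-R.apply([0,0,1])
for bx,by,bz in ((-55,15,2),(-55,-15,2),(20,15,2),(20,-15,2)):
    X=p+ax*(.1267+bx/1e3)+ay*(-.0006+by/1e3)+az*(-.0285+bz/1e3);print(bx,by,proj(f,X).round(1))
for q in ((281.3,10),(354.3,10),(281.7,120),(352.3,120),(317,131)): print(q,((ray(f,[q],.2203)[0]-p)*1000).round(1))
E
python3 - <<'E'
import numpy as np
# plan insertion targets: blade origin path
yaw=-.085; u=np.array([np.cos(yaw),np.sin(yaw)]);v=np.array([-u[1],u[0]])
T=np.array([.6066,.1872]); n=np.array([.098,.995]); P=np.array([.6096,.1897])
line=T+.0014*n
s=(P-line)@u; O=line+s*u
print('final origin',O,'plaque off',((P-O)@v)*1000)
for back in (.115,0):
    print(back,'TCP',(O-back*u-.1267*u+.0006*v).round(4), (O-back*u-.1267*u))
E
```

```text
-55 15 [[283.3 131.7]]
-55 -15 [[350.7 131.6]]
20 15 [[278.2 -65.4]]
20 -15 [[354.7 -65.5]]
(281.3, 10) [120.2  14.4 -26.5]
(354.3, 10) [120.3 -15.6 -26.5]
(281.7, 120) [ 76.7  15.3 -26.5]
(352.3, 120) [ 76.7 -15.9 -26.5]
(317, 131) [ 72.   -0.3 -26.5]
final origin [0.60948572 0.18835881] plaque off 1.3460484560007855
0.115 TCP [0.3687 0.2095] [0.36865834 0.20887858]
0 TCP [0.4833 0.1997] [0.48324315 0.19911535]
```

```bash
python3 go.py .3786 .2086 .12 -.085; python3 -m handwheel '[{"jaw":0,"tx":-0.15,"ty":-0.208,"tz":0.06,"rx":0,"ry":0,"rz":5.1},{"jaw":0,"tx":-0.15,"ty":-0.208,"tz":0.06,"rx":0,"ry":0,"rz":5.1},{"jaw":0,"tx":-0.15,"ty":-0.208,"tz":0.06,"rx":0,"ry":0,"rz":5.1},{"jaw":0,"tx":-0.15,"ty":-0.208,"tz":0.06,"rx":0,"ry":0,"rz":5.1},{"jaw":0,"tx":-0.15,"ty":-0.208,"tz":0.06,"rx":0,"ry":0,"rz":5.1},{"jaw":0,"tx":-0.15,"ty":-0.208,"tz":0.06,"rx":0,"ry":0,"rz":5.1},{"jaw":0,"tx":-0.15,"ty":-0.208,"tz":0.127,"rx":0,"ry":0,"rz":5.1},{"jaw":0,"tx":-0.15,"ty":-0.208,"tz":0.127,"rx":0,"ry":0,"rz":5.1},{"jaw":0,"tx":-0.15,"ty":-0.208,"tz":0.127,"rx":0,"ry":0,"rz":5.1},{"jaw":0,"tx":-0.15,"ty":-0.208,"tz":0.127,"rx":0,"ry":0,"rz":5.1}]' >/dev/null; python3 go.py .3786 .2086 .12 -.085
```

```text
t mm [-149.8 -208.6  126.8] rot deg [ 0.   -0.01  5.08] rows 6.8669082641387 0.7094907055674041
time 6.23 pos [0.5291 0.0006 0.2468] F [-0.3 -0.2 -0.8] w 0.0154
t mm [ 1.1 -0.7 -0.7] rot deg [0.06 0.14 0.06] rows 0.03590537108237074 0.023247332588389975
time 7.07 pos [0.3774 0.208  0.1193] F [ 0.1 -0.1 -0.6] w 0.0152
```

Now lower behind the trivet and check level and heading before inserting.

```bash
python3 -m handwheel '[{"jaw":0,"tx":0,"ty":0,"tz":0.04,"rx":0,"ry":0,"rz":0},{"jaw":0,"tx":0,"ty":0,"tz":0.07,"rx":0,"ry":0,"rz":0},{"jaw":0,"tx":0,"ty":0,"tz":0.0845,"rx":0,"ry":0,"rz":0},{"jaw":0,"tx":0,"ty":0,"tz":0.0845,"rx":0,"ry":0,"rz":0},{"jaw":0,"tx":0,"ty":0,"tz":0.0845,"rx":0,"ry":0,"rz":0},{"jaw":0,"tx":0,"ty":0,"tz":0.0845,"rx":0,"ry":0,"rz":0},{"jaw":0,"tx":0,"ty":0,"tz":0.0845,"rx":0,"ry":0,"rz":0},{"jaw":0,"tx":0,"ty":0,"tz":0.0845,"rx":0,"ry":0,"rz":0},{"jaw":0,"tx":0,"ty":0,"tz":0.0845,"rx":0,"ry":0,"rz":0},{"jaw":0,"tx":0,"ty":0,"tz":0.0845,"rx":0,"ry":0,"rz":0}]' >/dev/null; python3 go.py .3786 .2086 .0355 -.085
python3 - <<'E'
from h import *
import pickle
f=vision.grab_frame('wrist');g=vision.grab_frame('side');s=sense()
pickle.dump((f,g,s),open('w3.pkl','wb'))
a=cv2.resize(f['image'][:,:,::-1],(400,300));b=cv2.resize(g['image'][255:375,180:340,::-1],(400,300),interpolation=cv2.INTER_CUBIC)
cv2.imwrite('pics/w3.png',np.hstack([a,b]))
E
```

```text
t mm [ 0.  -0.1  0.2] rot deg [-0.02 -0.06  0.02] rows 0.005817338199348959 0.00898895349608237
time 7.9 pos [0.3786 0.2085 0.0357] F [ 0.6  0.1 -1.4] w 0.0152
```

View pics/w3.png

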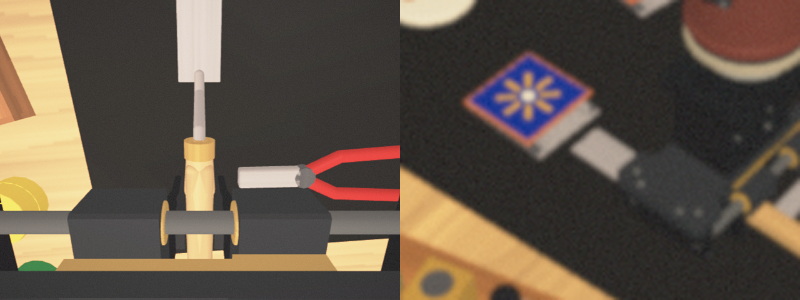

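Run:
```python
from h import *
import pickle
f,g,s=pickle.load(open('w3.pkl','rb'))
R=Ro.from_quat(s['tcp_rot']);p=s['eef_pos']
ax=R.apply([1,0,0]);ay=-R.apply([0,1,0]);az=-R.apply([0,0,1])
for dz in (0,-4):
  for b in ((42,15,2),(42,-15,2)):
    X=p+ax*(.1267+b[0]/1e3)+ay*(-.0006+b[1]/1e3)+az*(-.0285+(b[2]+dz)/1e3);print(dz,b,proj(g,X).round(1),X.round(4))
t=np.array([.6066,.1872])
for z in (.002,.014,.017): print(z,proj(g,[.6096,.1897,z]).round(1))
crop(g,225,280,60,45,12,'pics/c3.png')
```

```text
0 (42, 15, 2) [[248.  313.7]] [0.5476 0.2085 0.0089]
0 (42, -15, 2) [[258.3 305.4]] [0.5451 0.1787 0.0089]
-4 (42, 15, 2) [[248.2 315. ]] [0.5476 0.2085 0.0049]
-4 (42, -15, 2) [[258.4 306.7]] [0.5451 0.1787 0.0049]
0.002 [[231.5 297.7]]
0.014 [[231.  293.7]]
0.017 [[230.9 292.7]]
```

View pics/c3.png

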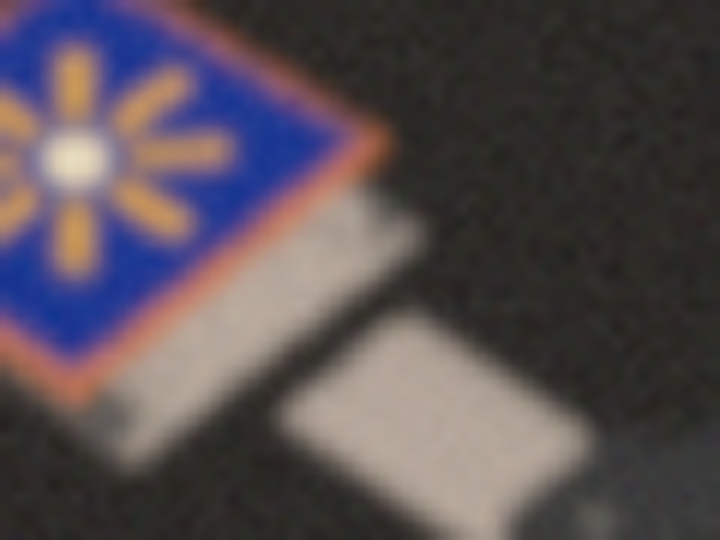

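Blade tip corners (247.9,314.3) and (259.2,306.0) and the star centre (231.3,293.3) all sit within 1 px of prediction, with a common bias. I'll insert.

```bash
python3 -m handwheel '[{"jaw":0,"tx":0.01,"ty":0,"tz":0,"rx":0,"ry":0,"rz":0},{"jaw":0,"tx":0.02,"ty":0,"tz":0,"rx":0,"ry":0,"rz":0},{"jaw":0,"tx":0.03,"ty":0,"tz":0,"rx":0,"ry":0,"rz":0},{"jaw":0,"tx":0.04,"ty":0,"tz":0,"rx":0,"ry":0,"rz":0},{"jaw":0,"tx":0.05,"ty":0,"tz":0,"rx":0,"ry":0,"rz":0},{"jaw":0,"tx":0.05,"ty":0,"tz":0,"rx":0,"ry":0,"rz":0},{"jaw":0,"tx":0.05,"ty":0,"tz":0,"rx":0,"ry":0,"rz":0}]'; python3 go.py .4833 .1997 .0355 -.085
```

```text
time: 8.58
eef_pos: [0.4283, 0.2042, 0.0349]
tcp_rot: [0.999, -0.043, -0.0, -0.0]
contact_force: [-0.9, 0.5, -1.6]
width: 0.0152
t mm [55.1 -0.2 -0.7] rot deg [-0.02  0.05 -0.02] rows 1.3225352068075849 0.00739733241951061
time 8.58 pos [0.4283 0.2042 0.0349] F [-0.9  0.5 -1.6] w 0.0152
```

```bash
python3 -m handwheel '[{"jaw":0,"tx":0.01,"ty":0,"tz":0,"rx":0,"ry":0,"rz":0},{"jaw":0,"tx":0.02,"ty":0,"tz":0,"rx":0,"ry":0,"rz":0},{"jaw":0,"tx":0.03,"ty":0,"tz":0,"rx":0,"ry":0,"rz":0},{"jaw":0,"tx":0.04,"ty":0,"tz":0,"rx":0,"ry":0,"rz":0},{"jaw":0,"tx":0.05,"ty":0,"tz":0,"rx":0,"ry":0,"rz":0},{"jaw":0,"tx":0.055,"ty":0,"tz":0,"rx":0,"ry":0,"rz":0},{"jaw":0,"tx":0.055,"ty":0,"tz":0,"rx":0,"ry":0,"rz":0},{"jaw":0,"tx":0.055,"ty":0,"tz":0,"rx":0,"ry":0,"rz":0},{"jaw":0,"tx":0.055,"ty":0,"tz":0,"rx":0,"ry":0,"rz":0}]'; python3 go.py .4833 .1997 .0355 -.085
python3 - <<'E'
from h import *
import pickle
f=vision.grab_frame('wrist');g=vision.grab_frame('side');s=sense()
pickle.dump((f,g,s),open('w4.pkl','wb'))
a=f['image'][0:300,120:520,::-1];b=cv2.resize(g['image'][255:375,180:340,::-1],(400,300),interpolation=cv2.INTER_CUBIC)
cv2.imwrite('pics/w4.png',np.hstack([a,b]))
E
```

```text
time: 9.33
eef_pos: [0.4822, 0.1997, 0.035]
tcp_rot: [0.999, -0.042, -0.0, 0.0]
contact_force: [0.6, -0.0, -1.6]
width: 0.0149
t mm [ 1.1 -0.1 -0.5] rot deg [0.01 0.04 0.05] rows 0.02868270892380206 0.00860745518909843
time 9.33 pos [0.4822 0.1997 0.035 ] F [ 0.6 -0.  -1.6] w 0.0149
```

View pics/w4.png

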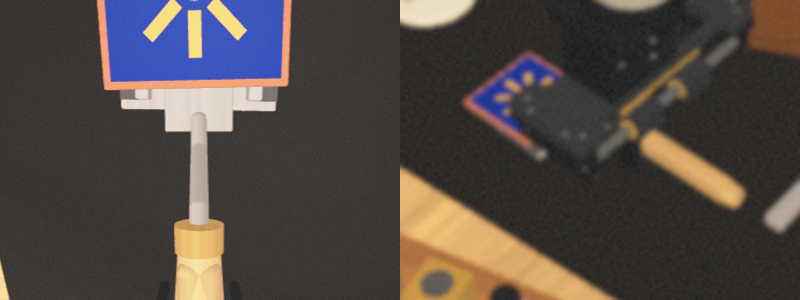

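The blade sits centred between the rails, with gaps of about 15 px on each side. Lift slowly.

```bash
python3 -m handwheel '[{"jaw":0,"tx":0.001,"ty":0,"tz":-0.002,"rx":0,"ry":0,"rz":0},{"jaw":0,"tx":0.001,"ty":0,"tz":-0.004,"rx":0,"ry":0,"rz":0},{"jaw":0,"tx":0.001,"ty":0,"tz":-0.006,"rx":0,"ry":0,"rz":0},{"jaw":0,"tx":0.001,"ty":0,"tz":-0.008,"rx":0,"ry":0,"rz":0},{"jaw":0,"tx":0.001,"ty":0,"tz":-0.01,"rx":0,"ry":0,"rz":0},{"jaw":0,"tx":0.001,"ty":0,"tz":-0.013,"rx":0,"ry":0,"rz":0},{"jaw":0,"tx":0.001,"ty":0,"tz":-0.017,"rx":0,"ry":0,"rz":0},{"jaw":0,"tx":0.001,"ty":0,"tz":-0.022,"rx":0,"ry":0,"rz":0},{"jaw":0,"tx":0.001,"ty":0,"tz":-0.028,"rx":0,"ry":0,"rz":0},{"jaw":0,"tx":0.001,"ty":0,"tz":-0.034,"rx":0,"ry":0,"rz":0}]'
python3 -m handwheel '[{"jaw":0,"tx":0,"ty":0,"tz":-0.008,"rx":0,"ry":0,"rz":0},{"jaw":0,"tx":0,"ty":0,"tz":-0.018,"rx":0,"ry":0,"rz":0},{"jaw":0,"tx":0,"ty":0,"tz":-0.028,"rx":0,"ry":0,"rz":0},{"jaw":0,"tx":0,"ty":0,"tz":-0.036,"rx":0,"ry":0,"rz":0},{"jaw":0,"tx":0,"ty":0,"tz":-0.042,"rx":0,"ry":0,"rz":0},{"jaw":0,"tx":0,"ty":0,"tz":-0.046,"rx":0,"ry":0,"rz":0},{"jaw":0,"tx":0,"ty":0,"tz":-0.046,"rx":0,"ry":0,"rz":0},{"jaw":0,"tx":0,"ty":0,"tz":-0.046,"rx":0,"ry":0,"rz":0},{"jaw":0,"tx":0,"ty":0,"tz":-0.046,"rx":0,"ry":0,"rz":0}]'
python3 - <<'E'
from h import *
import pickle
f=vision.grab_frame('wrist');g=vision.grab_frame('side');s=sense()
pickle.dump((f,g,s),open('w5.pkl','wb'))
a=f['image'][0:300,120:520,::-1];b=cv2.resize(g['image'][225:345,180:340,::-1],(400,300),interpolation=cv2.INTER_CUBIC)
cv2.imwrite('pics/w5.png',np.hstack([a,b]))
E
```

```text
time: 10.27
eef_pos: [0.4838, 0.1994, 0.0698]
tcp_rot: [0.999, -0.042, 0.0, -0.0]
contact_force: [0.4, -0.0, -2.1]
width: 0.0155
time: 11.02
eef_pos: [0.4835, 0.1993, 0.1147]
tcp_rot: [0.999, -0.042, -0.0, 0.0]
contact_force: [0.2, -0.2, -2.4]
width: 0.0153
```

View pics/w5.png

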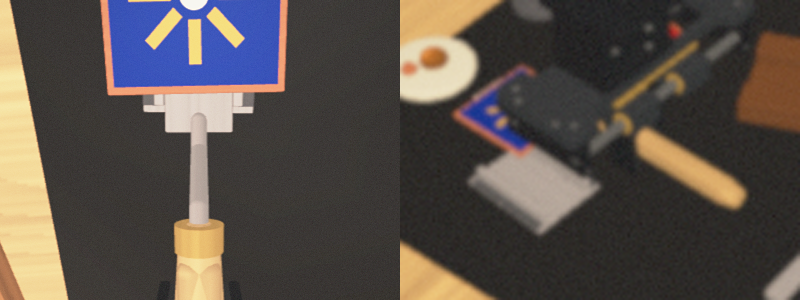

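```bash
cat > plq.py <<'E'
from h import *
def nearedge(f,zt,x0,x1,ymax=140):
    """near edge + sides of plaque: returns line fits in world at plane z=zt"""
    im=f['image'];hsv=cv2.cvtColor(im,cv2.COLOR_RGB2HSV)
    m=((hsv[:,:,1]>90)&(hsv[:,:,2]>70)).astype(np.uint8);m[ymax:]=0;m[:,:x0]=0;m[:,x1:]=0
    m=cv2.morphologyEx(m,cv2.MORPH_OPEN,np.ones((3,3),np.uint8))
    m=cv2.morphologyEx(m,cv2.MORPH_CLOSE,np.ones((5,5),np.uint8))
    cs,_=cv2.findContours(m,cv2.RETR_EXTERNAL,cv2.CHAIN_APPROX_NONE);c=max(cs,key=cv2.contourArea)[:,0]
    xl,xr=c[:,0].min(),c[:,0].max()
    # columns: bottom edge
    B=np.array([(x,c[c[:,0]==x,1].max()+.5) for x in range(xl+12,xr-11)])
    yb=B[:,1].min()
    L=np.array([(c[c[:,1]==y,0].min()-.5,y) for y in range(3,int(yb)-6)])
    R=np.array([(c[c[:,1]==y,0].max()+.5,y) for y in range(3,int(yb)-6)])
    fit=lambda P:cv2.fitLine(ray(f,P,zt)[:,:2].astype(np.float32),cv2.DIST_HUBER,0,.001,.001).ravel()
    return fit(B),fit(L),fit(R)
def pose(f,zt,x0,x1,ymax=140):
    b,l,rr=nearedge(f,zt,x0,x1,ymax)
    isec=lambda p,q:p[2:]+p[:2]*np.linalg.solve(np.c_[p[:2],-q[:2]],q[2:]-p[2:])[0]
    A,B=isec(b,l),isec(b,rr)
    e=(A-B)/np.linalg.norm(A-B); u=np.array([e[1],-e[0]])
    yaw=np.arctan2(u[1],u[0])
    c=(A+B)/2+.038*u
    ang=lambda q:np.arctan(q[1]/q[0])
    return c,yaw,np.linalg.norm(A-B),ang(l),ang(rr)
E
python3 - <<'E'
from plq import *
import pickle
for n,zt in (('w4',.017),('w5',None)):
    f,g,s=pickle.load(open(n+'.pkl','rb'))
    p=s['eef_pos'];z=zt or p[2]-.0235
    c,yaw,w,al,ar=pose(f,z,200,430)
    R=Ro.from_quat(s['tcp_rot']);ax=R.apply([1,0,0]);ty=np.arctan2(ax[1],ax[0])
    d=c-p[:2];print(n,p.round(4),'c',c.round(4),'yaw',yaw.round(4),'w',w.round(4),al.round(3),ar.round(3),'tcpyaw',ty.round(4),'rel',(d@[np.cos(ty),np.sin(ty)]).round(4),(d@[-np.sin(ty),np.cos(ty)]).round(4))
E
```

```text
w4 [0.4823 0.1996 0.0351] c [0.6096 0.1899] yaw -0.0639 w 0.0763 -0.07 -0.068 tcpyaw -0.084 rel 0.1277 0.001
w5 [0.4835 0.1993 0.1146] c [0.6089 0.1896] yaw -0.066 w 0.0759 -0.071 -0.064 tcpyaw -0.0845 rel 0.1258 0.0009
```

```bash
python3 -m handwheel '[{"jaw":0,"tx":0.0005,"ty":0.004,"tz":0,"rx":0,"ry":0,"rz":0},{"jaw":0,"tx":0.0016,"ty":0.012,"tz":0,"rx":0,"ry":0,"rz":0},{"jaw":0,"tx":0.0031,"ty":0.024,"tz":0,"rx":0,"ry":0,"rz":0},{"jaw":0,"tx":0.0052,"ty":0.04,"tz":0,"rx":0,"ry":0,"rz":0},{"jaw":0,"tx":0.0078,"ty":0.06,"tz":0,"rx":0,"ry":0,"rz":0},{"jaw":0,"tx":0.0107,"ty":0.082,"tz":0,"rx":0,"ry":0,"rz":0},{"jaw":0,"tx":0.0137,"ty":0.105,"tz":0,"rx":0,"ry":0,"rz":0},{"jaw":0,"tx":0.0168,"ty":0.129,"tz":0,"rx":0,"ry":0,"rz":0},{"jaw":0,"tx":0.02,"ty":0.154,"tz":0,"rx":0,"ry":0,"rz":0},{"jaw":0,"tx":0.0234,"ty":0.18,"tz":0,"rx":0,"ry":0,"rz":0}]'
python3 -m handwheel '[{"jaw":0,"tx":0.0034,"ty":0.026,"tz":0,"rx":0,"ry":0,"rz":0},{"jaw":0,"tx":0.0068,"ty":0.052,"tz":0,"rx":0,"ry":0,"rz":0},{"jaw":0,"tx":0.0101,"ty":0.078,"tz":0,"rx":0,"ry":0,"rz":0},{"jaw":0,"tx":0.0135,"ty":0.104,"tz":0,"rx":0,"ry":0,"rz":0},{"jaw":0,"tx":0.0168,"ty":0.129,"tz":0,"rx":0,"ry":0,"rz":0},{"jaw":0,"tx":0.0199,"ty":0.153,"tz":0,"rx":0,"ry":0,"rz":0},{"jaw":0,"tx":0.0226,"ty":0.174,"tz":0,"rx":0,"ry":0,"rz":0},{"jaw":0,"tx":0.025,"ty":0.192,"tz":0,"rx":0,"ry":0,"rz":0},{"jaw":0,"tx":0.027,"ty":0.208,"tz":0,"rx":0,"ry":0,"rz":0},{"jaw":0,"tx":0.0287,"ty":0.221,"tz":0,"rx":0,"ry":0,"rz":0}]'
python3 -m handwheel '[{"jaw":0,"tx":0.0013,"ty":0.01,"tz":0,"rx":0,"ry":0,"rz":-1},{"jaw":0,"tx":0.0023,"ty":0.017,"tz":0,"rx":0,"ry":0,"rz":-3},{"jaw":0,"tx":0.0028,"ty":0.021,"tz":0,"rx":0,"ry":0,"rz":-5.5},{"jaw":0,"tx":0.0030,"ty":0.023,"tz":0,"rx":0,"ry":0,"rz":-8.5},{"jaw":0,"tx":0.0030,"ty":0.023,"tz":0,"rx":0,"ry":0,"rz":-11.5},{"jaw":0,"tx":0.0030,"ty":0.023,"tz":0,"rx":0,"ry":0,"rz":-14.5},{"jaw":0,"tx":0.0030,"ty":0.023,"tz":0,"rx":0,"ry":0,"rz":-17.5},{"jaw":0,"tx":0.0030,"ty":0.023,"tz":0,"rx":0,"ry":0,"rz":-19.5},{"jaw":0,"tx":0.0030,"ty":0.023,"tz":0,"rx":0,"ry":0,"rz":-20.5},{"jaw":0,"tx":0.0030,"ty":0.023,"tz":0,"rx":0,"ry":0,"rz":-20.9}]'
python3 -m handwheel '[{"jaw":0,"tx":0,"ty":0,"tz":0,"rx":0,"ry":0,"rz":0},{"jaw":0,"tx":0,"ty":0,"tz":0,"rx":0,"ry":0,"rz":0},{"jaw":0,"tx":0,"ty":0,"tz":0,"rx":0,"ry":0,"rz":0},{"jaw":0,"tx":0,"ty":0,"tz":0,"rx":0,"ry":0,"rz":0},{"jaw":0,"tx":0,"ty":0,"tz":0,"rx":0,"ry":0,"rz":0}]'
python3 go.py .5026 -.2278 .1147 .28
python3 - <<'E'
from plq import *
import pickle
f=vision.grab_frame('wrist');s=sense()
pickle.dump((f,s),open('w6.pkl','wb'));cv2.imwrite('pics/w6.png',f['image'][:,:,::-1])
p=s['eef_pos'];z=p[2]-.0235
c,yaw,w,al,ar=pose(f,z,200,430)
R=Ro.from_quat(s['tcp_rot']);ax=R.apply([1,0,0]);ty=np.arctan2(ax[1],ax[0])
d=c-p[:2];print(p.round(4),'c',c.round(4),'yaw',yaw.round(4),'w',w.round(4),al.round(3),ar.round(3),'tcpyaw',ty.round(4),'rel',(d@[np.cos(ty),np.sin(ty)]).round(4),(d@[-np.sin(ty),np.cos(ty)]).round(4))
E
```

```text
time: 11.95
eef_pos: [0.4915, 0.0163, 0.1151]
tcp_rot: [0.999, -0.042, -0.0, 0.0]
contact_force: [0.3, 0.8, -1.4]
width: 0.0154
time: 12.78
eef_pos: [0.501, -0.2068, 0.1149]
tcp_rot: [0.999, -0.043, -0.0, 0.0]
contact_force: [0.7, -1.0, -2.8]
width: 0.0154
time: 13.62
eef_pos: [0.5026, -0.228, 0.115]
tcp_rot: [0.99, 0.14, -0.0, -0.0]
contact_force: [-1.1, -0.0, -2.3]
width: 0.0151
time: 14.03
eef_pos: [0.5029, -0.2277, 0.1151]
tcp_rot: [0.99, 0.14, 0.0, -0.0]
contact_force: [0.6, -0.9, -2.1]
width: 0.0151
t mm [-0.3  0.   0.4] rot deg [-0. -0. -0.] rows 0.012435289353785302 0.00034149164558161825
time 14.03 pos [ 0.5029 -0.2277  0.1151] F [ 0.6 -0.9 -2.1] w 0.0151
[ 0.5029 -0.2277  0.1151] c [ 0.6232 -0.192 ] yaw 0.2992 w 0.0758 0.295 0.298 tcpyaw 0.28 rel 0.1255 0.0011
```

View pics/w6.png

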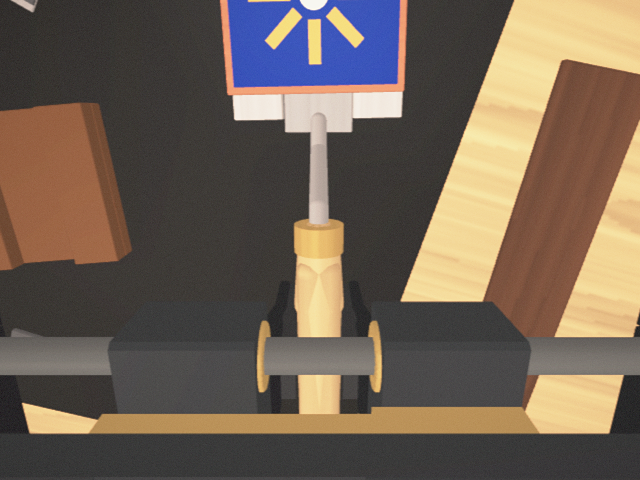

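Run:
```python
from h import *
import pickle
f,s=pickle.load(open('w6.pkl','rb'))
u=np.array([np.cos(.2985),np.sin(.2985)]);v=np.array([-u[1],u[0]]);C=np.array([.6235,-.1921])
for a in(.05,-.05): print(proj(f,[*(C-.05*u+a*v),.022]).round(1))
print(ray(f,[(234,119.5),(402,117)],.022))
crop(f,215,80,200,50,4,'pics/c6.png')
```

```text
[[233.3 120.5]]
[[400.8 117.1]]
[[ 0.56165426 -0.15927861  0.022     ]
 [ 0.59063761 -0.25525115  0.022     ]]
```

View pics/c6.png

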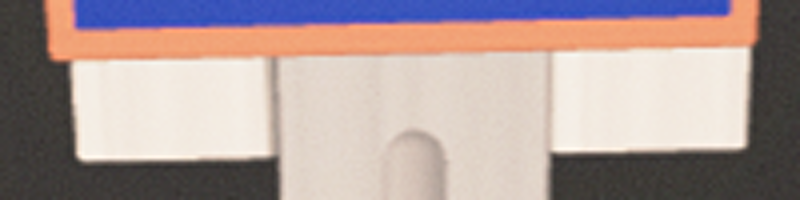

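```bash
python3 -m handwheel '[{"jaw":0,"tx":0,"ty":0.0005,"tz":0.005,"rx":0,"ry":0,"rz":0},{"jaw":0,"tx":0,"ty":0.0005,"tz":0.014,"rx":0,"ry":0,"rz":0},{"jaw":0,"tx":0,"ty":0.0005,"tz":0.025,"rx":0,"ry":0,"rz":0},{"jaw":0,"tx":0,"ty":0.0005,"tz":0.036,"rx":0,"ry":0,"rz":0},{"jaw":0,"tx":0,"ty":0.0005,"tz":0.046,"rx":0,"ry":0,"rz":0},{"jaw":0,"tx":0,"ty":0.0005,"tz":0.054,"rx":0,"ry":0,"rz":0},{"jaw":0,"tx":0,"ty":0.0005,"tz":0.059,"rx":0,"ry":0,"rz":0},{"jaw":0,"tx":0,"ty":0.0005,"tz":0.061,"rx":0,"ry":0,"rz":0},{"jaw":0,"tx":0,"ty":0.0005,"tz":0.062,"rx":0,"ry":0,"rz":0},{"jaw":0,"tx":0,"ty":0.0005,"tz":0.062,"rx":0,"ry":0,"rz":0}]'
python3 -m handwheel '[{"jaw":0,"tx":0,"ty":0,"tz":0,"rx":0,"ry":0,"rz":0},{"jaw":0,"tx":0,"ty":0,"tz":0,"rx":0,"ry":0,"rz":0},{"jaw":0,"tx":0,"ty":0,"tz":0.001,"rx":0,"ry":0,"rz":0},{"jaw":0,"tx":0,"ty":0,"tz":0.002,"rx":0,"ry":0,"rz":0},{"jaw":0,"tx":0,"ty":0,"tz":0.004,"rx":0,"ry":0,"rz":0},{"jaw":0,"tx":0,"ty":0,"tz":0.006,"rx":0,"ry":0,"rz":0},{"jaw":0,"tx":0,"ty":0,"tz":0.008,"rx":0,"ry":0,"rz":0},{"jaw":0,"tx":0,"ty":0,"tz":0.0095,"rx":0,"ry":0,"rz":0},{"jaw":0,"tx":0,"ty":0,"tz":0.0095,"rx":0,"ry":0,"rz":0},{"jaw":0,"tx":0,"ty":0,"tz":0.0095,"rx":0,"ry":0,"rz":0}]'
python3 - <<'E'
from plq import *
import pickle
f=vision.grab_frame('wrist');s=sense()
pickle.dump((f,s),open('w7.pkl','wb'));cv2.imwrite('pics/w7.png',f['image'][:300,120:520,::-1])
p=s['eef_pos'];z=.025
c,yaw,w,al,ar=pose(f,z,200,430)
print(p.round(4),'c',c.round(4),'yaw',yaw.round(4),'w',w.round(4),al.round(3),ar.round(3))
E
```

```text
time: 14.92
eef_pos: [0.5032, -0.2282, 0.0532]
tcp_rot: [0.99, 0.14, 0.0, 0.0]
contact_force: [0.3, 0.5, -1.9]
width: 0.0152
time: 15.75
eef_pos: [0.503, -0.2281, 0.0435]
tcp_rot: [0.99, 0.14, -0.0, -0.0]
contact_force: [-0.3, -0.7, -0.8]
width: 0.0151
[ 0.5031 -0.2281  0.0436] c [ 0.6237 -0.1926] yaw 0.2995 w 0.0754 0.3 0.301
```

View pics/w7.png

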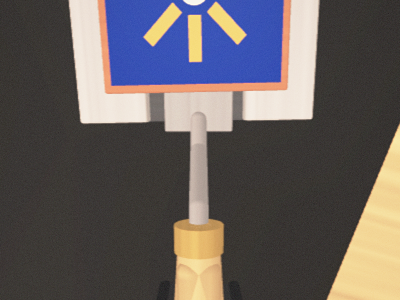

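The plaque rests at (0.6237,−0.1926), yaw 0.2995, and the load is off the blade. Draw the spatula out.

```bash
python3 -m handwheel '[{"jaw":0,"tx":-0.004,"ty":0,"tz":0,"rx":0,"ry":0,"rz":0},{"jaw":0,"tx":-0.012,"ty":0,"tz":0,"rx":0,"ry":0,"rz":0},{"jaw":0,"tx":-0.025,"ty":0,"tz":0,"rx":0,"ry":0,"rz":0},{"jaw":0,"tx":-0.04,"ty":0,"tz":0,"rx":0,"ry":0,"rz":0},{"jaw":0,"tx":-0.055,"ty":0,"tz":0,"rx":0,"ry":0,"rz":0},{"jaw":0,"tx":-0.07,"ty":0,"tz":0,"rx":0,"ry":0,"rz":0},{"jaw":0,"tx":-0.085,"ty":0,"tz":0,"rx":0,"ry":0,"rz":0},{"jaw":0,"tx":-0.1,"ty":0,"tz":0,"rx":0,"ry":0,"rz":0},{"jaw":0,"tx":-0.112,"ty":0,"tz":0,"rx":0,"ry":0,"rz":0},{"jaw":0,"tx":-0.12,"ty":0,"tz":0,"rx":0,"ry":0,"rz":0}]'
python3 -m handwheel '[{"jaw":0,"tx":0,"ty":0,"tz":0,"rx":0,"ry":0,"rz":0},{"jaw":0,"tx":0,"ty":0,"tz":0,"rx":0,"ry":0,"rz":0},{"jaw":0,"tx":0,"ty":0,"tz":-0.04,"rx":0,"ry":0,"rz":0},{"jaw":0,"tx":0,"ty":0,"tz":-0.08,"rx":0,"ry":0,"rz":0},{"jaw":0,"tx":0,"ty":0,"tz":-0.1,"rx":0,"ry":0,"rz":0},{"jaw":0,"tx":0,"ty":0,"tz":-0.1,"rx":0,"ry":0,"rz":0},{"jaw":0,"tx":0,"ty":0,"tz":-0.1,"rx":0,"ry":0,"rz":0},{"jaw":0,"tx":0,"ty":0,"tz":-0.1,"rx":0,"ry":0,"rz":0}]'
python3 go.py .4761 -.3877 .15 .0962
python3 - <<'E'
from h import *
g=vision.grab_frame('scene');crop(g,180,180,160,120,5,'pics/s8.png')
E
```

```text
time: 16.63
eef_pos: [0.3855, -0.2621, 0.0436]
tcp_rot: [0.99, 0.139, -0.0, 0.0]
contact_force: [0.4, -0.6, -1.2]
width: 0.0153
time: 17.3
eef_pos: [0.3877, -0.2608, 0.1427]
tcp_rot: [0.99, 0.14, -0.0, -0.0]
contact_force: [0.0, -0.4, -0.4]
width: 0.0151
t mm [ 49.8 146.4  -7.5] rot deg [-0.05  0.04 10.59] rows 3.7124955725980686 1.4786285397394026
time 17.3 pos [ 0.3877 -0.2608  0.1427] F [ 0.  -0.4 -0.4] w 0.0151
```

View pics/s8.png

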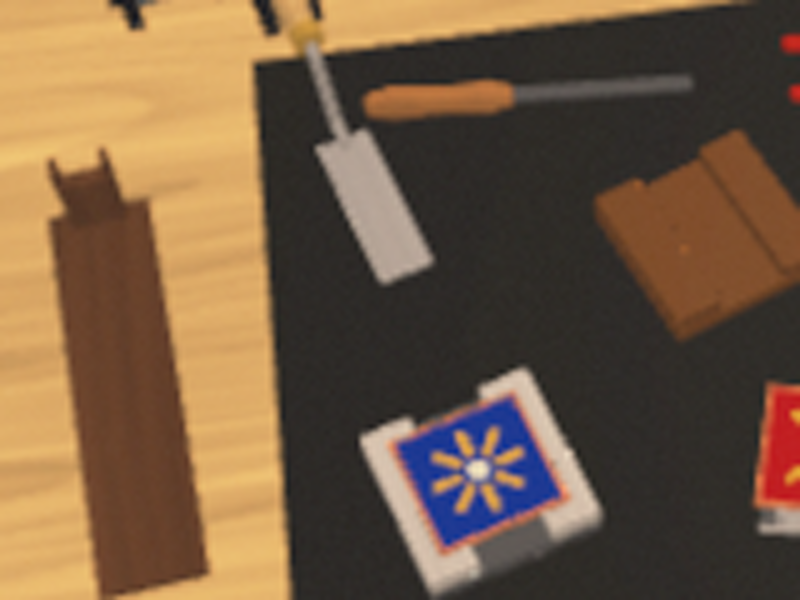

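The blue plaque sits centred and square on the plate, and the file and brown block are unmoved. Next, return the spatula to its rest.

```bash
python3 -m handwheel '[{"jaw":0,"tx":0.012,"ty":0.036,"tz":0,"rx":0,"ry":0,"rz":3},{"jaw":0,"tx":0.025,"ty":0.073,"tz":0,"rx":0,"ry":0,"rz":6},{"jaw":0,"tx":0.037,"ty":0.109,"tz":0,"rx":0,"ry":0,"rz":9},{"jaw":0,"tx":0.05,"ty":0.1465,"tz":0,"rx":0,"ry":0,"rz":10.6},{"jaw":0,"tx":0.05,"ty":0.1465,"tz":0,"rx":0,"ry":0,"rz":10.6},{"jaw":0,"tx":0.05,"ty":0.1465,"tz":0,"rx":0,"ry":0,"rz":10.6},{"jaw":0,"tx":0.05,"ty":0.1465,"tz":0,"rx":0,"ry":0,"rz":10.6},{"jaw":0,"tx":0.05,"ty":0.1465,"tz":0,"rx":0,"ry":0,"rz":10.6},{"jaw":0,"tx":0.05,"ty":0.1465,"tz":0,"rx":0,"ry":0,"rz":10.6},{"jaw":0,"tx":0.05,"ty":0.1465,"tz":0,"rx":0,"ry":0,"rz":10.6}]'
python3 -m handwheel '[{"jaw":0,"tx":0,"ty":0,"tz":0,"rx":0,"ry":0,"rz":0},{"jaw":0,"tx":0,"ty":0,"tz":0,"rx":0,"ry":0,"rz":0}]'
python3 go.py .4761 -.3877 .0345 .0962
```

```text
time: 18.18
eef_pos: [0.4761, -0.3876, 0.144]
tcp_rot: [0.999, 0.048, 0.0, 0.0]
contact_force: [0.3, -0.3, -1.1]
width: 0.0156
time: 18.35
eef_pos: [0.4762, -0.3881, 0.1441]
tcp_rot: [0.999, 0.048, 0.0, 0.0]
contact_force: [0.1, 0.4, -1.3]
width: 0.0152
t mm [-1.000e-01 -5.000e-01  1.096e+02] rot deg [ 0.03 -0.02 -0.04] rows 2.6273575458492036 0.007602415826553653
time 18.35 pos [ 0.4762 -0.3881  0.1441] F [ 0.1  0.4 -1.3] w 0.0152
```

```bash
python3 -m handwheel '[{"jaw":0,"tx":0,"ty":-0.0004,"tz":0.03,"rx":0,"ry":0,"rz":0},{"jaw":0,"tx":0,"ty":-0.0004,"tz":0.06,"rx":0,"ry":0,"rz":0},{"jaw":0,"tx":0,"ty":-0.0004,"tz":0.085,"rx":0,"ry":0,"rz":0},{"jaw":0,"tx":0,"ty":-0.0004,"tz":0.097,"rx":0,"ry":0,"rz":0},{"jaw":0,"tx":0,"ty":-0.0004,"tz":0.103,"rx":0,"ry":0,"rz":0},{"jaw":0,"tx":0,"ty":-0.0004,"tz":0.106,"rx":0,"ry":0,"rz":0},{"jaw":0,"tx":0,"ty":-0.0004,"tz":0.108,"rx":0,"ry":0,"rz":0},{"jaw":0,"tx":0,"ty":-0.0004,"tz":0.1093,"rx":0,"ry":0,"rz":0},{"jaw":0,"tx":0,"ty":-0.0004,"tz":0.1093,"rx":0,"ry":0,"rz":0},{"jaw":0,"tx":0,"ty":-0.0004,"tz":0.1093,"rx":0,"ry":0,"rz":0}]'
python3 -m handwheel '[{"jaw":0,"tx":0,"ty":0,"tz":0,"rx":0,"ry":0,"rz":0},{"jaw":0,"tx":0,"ty":0,"tz":0,"rx":0,"ry":0,"rz":0},{"jaw":0,"tx":0,"ty":0,"tz":0,"rx":0,"ry":0,"rz":0},{"jaw":0,"tx":0,"ty":0,"tz":0,"rx":0,"ry":0,"rz":0}]'
python3 go.py .4761 -.3877 .0345 .0962
```

```text
time: 19.18
eef_pos: [0.4767, -0.3883, 0.0353]
tcp_rot: [0.999, 0.048, 0.001, 0.0]
contact_force: [-0.2, -0.7, -2.0]
width: 0.0154
time: 19.52
eef_pos: [0.4763, -0.388, 0.0345]
tcp_rot: [0.999, 0.048, 0.0, 0.0]
contact_force: [-0.2, -0.2, -0.6]
width: 0.0151
t mm [-0.2 -0.4  0. ] rot deg [ 0.01 -0.02 -0.06] rows 0.009852839488884041 0.008688001084509293
time 19.52 pos [ 0.4763 -0.388   0.0345] F [-0.2 -0.2 -0.6] w 0.0151
```

```bash
python3 -m handwheel '[{"jaw":0.3,"tx":0,"ty":0,"tz":0,"rx":0,"ry":0,"rz":0},{"jaw":0.6,"tx":0,"ty":0,"tz":0,"rx":0,"ry":0,"rz":0},{"jaw":0.6,"tx":0,"ty":0,"tz":0,"rx":0,"ry":0,"rz":0},{"jaw":0.6,"tx":0,"ty":0,"tz":0,"rx":0,"ry":0,"rz":0},{"jaw":0.6,"tx":0,"ty":0,"tz":0,"rx":0,"ry":0,"rz":0},{"jaw":0.6,"tx":0,"ty":0,"tz":0,"rx":0,"ry":0,"rz":0},{"jaw":0.6,"tx":0,"ty":0,"tz":0,"rx":0,"ry":0,"rz":0}]'
python3 -m handwheel '[{"jaw":0.6,"tx":0,"ty":0,"tz":-0.02,"rx":0,"ry":0,"rz":0},{"jaw":0.6,"tx":0,"ty":0,"tz":-0.055,"rx":0,"ry":0,"rz":0},{"jaw":0.6,"tx":0.01,"ty":0,"tz":-0.09,"rx":0,"ry":0,"rz":0},{"jaw":0.6,"tx":0.02,"ty":0,"tz":-0.125,"rx":0,"ry":0,"rz":0},{"jaw":0.6,"tx":0.024,"ty":0,"tz":-0.16,"rx":0,"ry":0,"rz":0},{"jaw":0.6,"tx":0.024,"ty":0,"tz":-0.19,"rx":0,"ry":0,"rz":0},{"jaw":0.6,"tx":0.024,"ty":0,"tz":-0.19,"rx":0,"ry":0,"rz":0},{"jaw":0.6,"tx":0.024,"ty":0,"tz":-0.19,"rx":0,"ry":0,"rz":0},{"jaw":0.6,"tx":0.024,"ty":0,"tz":-0.19,"rx":0,"ry":0,"rz":0}]'
python3 - <<'E'
from h import *
import pickle
f=vision.grab_frame('wrist');s=sense();pickle.dump((f,s),open('w9.pkl','wb'))
cv2.imwrite('pics/w9.png',f['image'][:,:,::-1]);print(s['eef_pos'])
im=f['image'];hsv=cv2.cvtColor(im,cv2.COLOR_RGB2HSV)
m=((hsv[:,:,1]<40)&(hsv[:,:,2]>110)).astype(np.uint8); m[:, :290]=0;m[:,360:]=0;m[:20]=0;m[165:]=0
m=cv2.morphologyEx(m,cv2.MORPH_OPEN,np.ones((9,9),np.uint8))
ys,xs=np.nonzero(m);print('blade',cv2.minAreaRect((ray(f,np.c_[xs,ys],.008)[:,:2]*1000).astype(np.float32)))
E
```

```text
time: 20.1
eef_pos: [0.4762, -0.3879, 0.0343]
tcp_rot: [0.999, 0.048, 0.0, -0.0]
contact_force: [-0.1, 0.7, -0.0]
width: 0.0498
time: 20.85
eef_pos: [0.4997, -0.3855, 0.2236]
tcp_rot: [0.999, 0.048, -0.0, -0.0]
contact_force: [-0.6, 0.7, -1.4]
width: 0.0525
[ 0.49940295 -0.38534233  0.22284529]
blade ((596.5745849609375, -377.333251953125), (95.54737091064453, 28.82242202758789), 5.313218116760254)
```

View pics/w9.png

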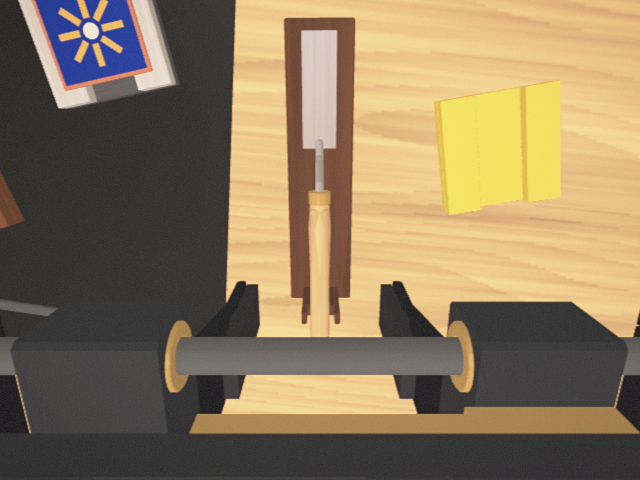

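The spatula is back in its rest with the blade within 1 mm of its original pose. Now to the weight.

```bash
python3 -m handwheel '[{"jaw":0.6,"tx":0.003,"ty":-0.03,"tz":0,"rx":0,"ry":0,"rz":0.5},{"jaw":0.6,"tx":0.006,"ty":-0.07,"tz":0,"rx":0,"ry":0,"rz":1},{"jaw":0.6,"tx":0.009,"ty":-0.11,"tz":0,"rx":0,"ry":0,"rz":1.5},{"jaw":0.6,"tx":0.012,"ty":-0.15,"tz":0,"rx":0,"ry":0,"rz":2},{"jaw":0.6,"tx":0.015,"ty":-0.19,"tz":0,"rx":0,"ry":0,"rz":2.5},{"jaw":0.6,"tx":0.018,"ty":-0.23,"tz":0,"rx":0,"ry":0,"rz":3},{"jaw":0.6,"tx":0.021,"ty":-0.27,"tz":0,"rx":0,"ry":0,"rz":3.5},{"jaw":0.6,"tx":0.024,"ty":-0.31,"tz":0,"rx":0,"ry":0,"rz":4},{"jaw":0.6,"tx":0.027,"ty":-0.35,"tz":0,"rx":0,"ry":0,"rz":4.5},{"jaw":0.6,"tx":0.03,"ty":-0.39,"tz":0,"rx":0,"ry":0,"rz":5.5}]'
python3 go.py .40 .36 .223 0
```

```text
time: 21.73
eef_pos: [0.4916, 0.0071, 0.223]
tcp_rot: [1.0, -0.001, -0.001, 0.0]
contact_force: [0.7, 0.5, 0.1]
width: 0.0525
t mm [-9.210e+01 -3.527e+02  2.000e-01] rot deg [ 0.    0.12 -0.08] rows 8.742700105949663 0.019757572295951514
time 21.73 pos [0.4916 0.0071 0.223 ] F [0.7 0.5 0.1] w 0.0525
```

```bash
python3 -m handwheel '[{"jaw":0.6,"tx":-0.01,"ty":-0.04,"tz":0,"rx":0,"ry":0,"rz":0},{"jaw":0.6,"tx":-0.09,"ty":-0.353,"tz":0,"rx":0,"ry":0,"rz":0},{"jaw":0.6,"tx":-0.09,"ty":-0.353,"tz":0,"rx":0,"ry":0,"rz":0},{"jaw":0.6,"tx":-0.09,"ty":-0.353,"tz":0,"rx":0,"ry":0,"rz":0},{"jaw":0.6,"tx":-0.09,"ty":-0.353,"tz":0,"rx":0,"ry":0,"rz":0},{"jaw":0.6,"tx":-0.09,"ty":-0.353,"tz":0,"rx":0,"ry":0,"rz":0},{"jaw":0.6,"tx":-0.09,"ty":-0.353,"tz":0,"rx":0,"ry":0,"rz":0},{"jaw":0.6,"tx":-0.09,"ty":-0.353,"tz":0,"rx":0,"ry":0,"rz":0},{"jaw":0.6,"tx":-0.09,"ty":-0.353,"tz":0,"rx":0,"ry":0,"rz":0},{"jaw":0.6,"tx":-0.09,"ty":-0.353,"tz":0,"rx":0,"ry":0,"rz":0}]'
python3 -m handwheel '[{"jaw":0.6,"tx":0,"ty":0,"tz":0,"rx":0,"ry":0,"rz":0},{"jaw":0.6,"tx":0,"ty":0,"tz":0,"rx":0,"ry":0,"rz":0},{"jaw":0.6,"tx":0,"ty":0,"tz":0,"rx":0,"ry":0,"rz":0},{"jaw":0.6,"tx":0,"ty":0,"tz":0,"rx":0,"ry":0,"rz":0},{"jaw":0.6,"tx":0,"ty":0,"tz":0,"rx":0,"ry":0,"rz":0},{"jaw":0.6,"tx":0,"ty":0,"tz":0,"rx":0,"ry":0,"rz":0},{"jaw":0.6,"tx":0,"ty":0,"tz":0,"rx":0,"ry":0,"rz":0},{"jaw":0.6,"tx":0,"ty":0,"tz":0,"rx":0,"ry":0,"rz":0}]'
python3 - <<'E'
from h import *
import pickle
f=vision.grab_frame('wrist');s=sense();pickle.dump((f,s),open('w10.pkl','wb'))
cv2.imwrite('pics/w10.png',f['image'][:,:,::-1]);print(s['eef_pos'])
E
```

```text
time: 22.57
eef_pos: [0.3988, 0.3646, 0.2232]
tcp_rot: [1.0, 0.004, -0.002, -0.001]
contact_force: [-1.1, -0.8, -0.3]
width: 0.0524
time: 23.23
eef_pos: [0.4034, 0.3583, 0.2245]
tcp_rot: [1.0, -0.001, 0.0, -0.0]
contact_force: [1.1, 0.6, -0.3]
width: 0.0525
[0.4032883  0.35835673 0.22440293]
```

View pics/w10.png

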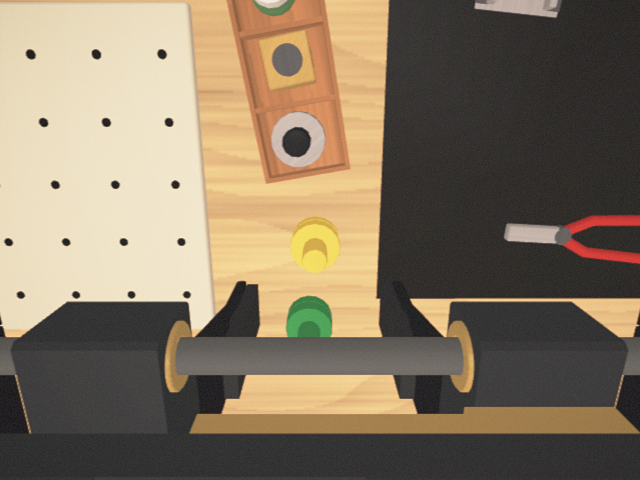

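The wrist view shows the steel weight with its black grip at (296,142) in the nearest compartment. The yellow look-alike is at (315,245) and the green one at (309,320). The tray's near edge runs (266,182)–(349,168).

Run:
```python
from h import *
import pickle
f,s=pickle.load(open('w10.pkl','rb'));im=f['image']
hsv=cv2.cvtColor(im,cv2.COLOR_RGB2HSV)
sub=np.zeros(im.shape[:2],bool);sub[100:175,260:340]=1
blk=((hsv[:,:,2]<70)&sub).astype(np.uint8)
cs,_=cv2.findContours(blk,cv2.RETR_EXTERNAL,cv2.CHAIN_APPROX_NONE);c=max(cs,key=cv2.contourArea)
print('black',cv2.minEnclosingCircle(c),cv2.boundingRect(c))
gr=((hsv[:,:,1]<50)&sub).astype(np.uint8)|blk
gr=cv2.morphologyEx(gr,cv2.MORPH_OPEN,np.ones((5,5),np.uint8))
cs,_=cv2.findContours(gr,cv2.RETR_EXTERNAL,cv2.CHAIN_APPROX_NONE);c2=max(cs,key=cv2.contourArea)
P=ray(f,c2[:,0],.034)[:,:2]*1000;print('body@34',cv2.minEnclosingCircle(P.astype(np.float32)),cv2.fitEllipse(P.astype(np.float32)))
P=ray(f,c[:,0],.070)[:,:2]*1000;print('grip@70',cv2.minEnclosingCircle(P.astype(np.float32)))
q=ray(f,[(266,182),(349,168)],.024);d=q[0]-q[1];print('tray',q,'yaw',np.arctan2(-d[0],d[1]))
q=ray(f,[(315,260)],.07);print('yellow',q)
crop(f,250,90,110,100,6,'pics/c10.png')
```

```text
black ((296.5, 141.5), 14.57748031616211) (283, 128, 27, 29)
body@34 ((461.2962646484375, 374.2090148925781), 22.553768157958984) ((461.4795227050781, 374.5005187988281), (43.41740417480469, 44.33479690551758), 67.82575225830078)
grip@70 ((462.0087890625, 373.907470703125), 10.803427696228027)
tray [[0.42401223 0.40400435 0.024     ]
 [0.43618467 0.33070967 0.024     ]] yaw 0.1645732768681533
yellow [[0.36731349 0.36043976 0.07      ]]
```

View pics/c10.png

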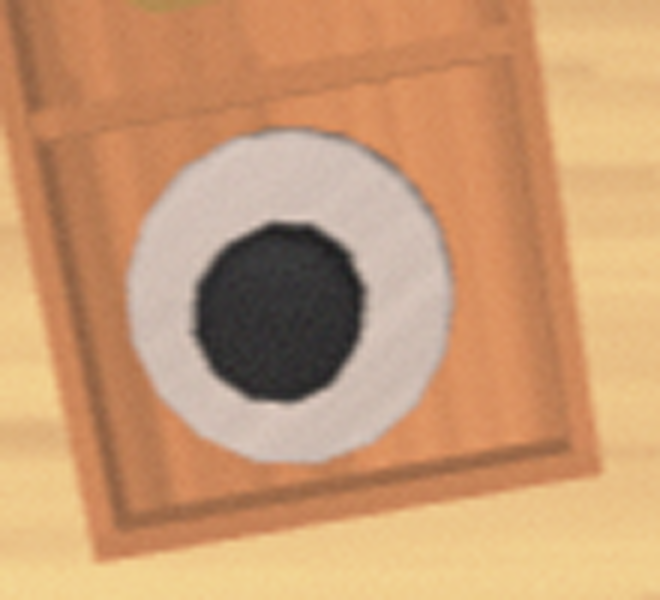

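```bash
python3 go.py .4616 .3742 .12 .16; python3 -m handwheel '[{"jaw":0.65,"tx":0.02,"ty":-0.005,"tz":0.03,"rx":0,"ry":0,"rz":-3},{"jaw":0.65,"tx":0.04,"ty":-0.01,"tz":0.06,"rx":0,"ry":0,"rz":-6},{"jaw":0.65,"tx":0.0583,"ty":-0.0158,"tz":0.104,"rx":0,"ry":0,"rz":-9.3},{"jaw":0.65,"tx":0.0583,"ty":-0.0158,"tz":0.104,"rx":0,"ry":0,"rz":-9.3},{"jaw":0.65,"tx":0.0583,"ty":-0.0158,"tz":0.104,"rx":0,"ry":0,"rz":-9.3},{"jaw":0.65,"tx":0.0583,"ty":-0.0158,"tz":0.104,"rx":0,"ry":0,"rz":-9.3},{"jaw":0.65,"tx":0.0583,"ty":-0.0158,"tz":0.104,"rx":0,"ry":0,"rz":-9.3},{"jaw":0.65,"tx":0.0583,"ty":-0.0158,"tz":0.104,"rx":0,"ry":0,"rz":-9.3},{"jaw":0.65,"tx":0.0583,"ty":-0.0158,"tz":0.104,"rx":0,"ry":0,"rz":-9.3},{"jaw":0.65,"tx":0.0583,"ty":-0.0158,"tz":0.104,"rx":0,"ry":0,"rz":-9.3}]'
python3 go.py .4616 .3742 .042 .16
```

```text
t mm [ 58.3 -15.9 104.4] rot deg [ 0.   -0.01 -9.23] rows 2.8927697928707445 1.2889847872052866
time 23.28 pos [0.4033 0.3584 0.2244] F [0.2 0.5 0.2] w 0.0521
time: 24.12
eef_pos: [0.4617, 0.3746, 0.1217]
tcp_rot: [0.997, 0.081, 0.001, -0.0]
contact_force: [-0.5, -0.0, -0.5]
width: 0.0565
t mm [-0.3  0.4 79.7] rot deg [-0.02 -0.12  0.08] rows 1.9107937674197475 0.020267924530703415
time 24.12 pos [0.4617 0.3746 0.1217] F [-0.5 -0.  -0.5] w 0.0565
```

```bash
python3 -m handwheel '[{"jaw":0.65,"tx":0,"ty":0,"tz":0.035,"rx":0,"ry":0,"rz":0},{"jaw":0.65,"tx":0,"ty":0,"tz":0.065,"rx":0,"ry":0,"rz":0},{"jaw":0.65,"tx":0,"ty":0,"tz":0.078,"rx":0,"ry":0,"rz":0},{"jaw":0.65,"tx":0,"ty":0,"tz":0.078,"rx":0,"ry":0,"rz":0},{"jaw":0.65,"tx":0,"ty":0,"tz":0.078,"rx":0,"ry":0,"rz":0},{"jaw":0.65,"tx":0,"ty":0,"tz":0.078,"rx":0,"ry":0,"rz":0},{"jaw":0.65,"tx":0,"ty":0,"tz":0.078,"rx":0,"ry":0,"rz":0},{"jaw":0.65,"tx":0,"ty":0,"tz":0.078,"rx":0,"ry":0,"rz":0}]'
python3 go.py .4616 .3742 .042 .16
python3 -m handwheel '[{"jaw":0.3,"tx":0,"ty":0,"tz":0,"rx":0,"ry":0,"rz":0},{"jaw":0.1,"tx":0,"ty":0,"tz":0,"rx":0,"ry":0,"rz":0},{"jaw":0,"tx":0,"ty":0,"tz":0,"rx":0,"ry":0,"rz":0},{"jaw":0,"tx":0,"ty":0,"tz":0,"rx":0,"ry":0,"rz":0},{"jaw":0,"tx":0,"ty":0,"tz":0,"rx":0,"ry":0,"rz":0},{"jaw":0,"tx":0,"ty":0,"tz":0,"rx":0,"ry":0,"rz":0},{"jaw":0,"tx":0,"ty":0,"tz":0,"rx":0,"ry":0,"rz":0},{"jaw":0,"tx":0,"ty":0,"tz":0,"rx":0,"ry":0,"rz":0},{"jaw":0,"tx":0,"ty":0,"tz":0,"rx":0,"ry":0,"rz":0},{"jaw":0,"tx":0,"ty":0,"tz":0,"rx":0,"ry":0,"rz":0}]' 45
python3 go.py .4616 .3742 .042 .16
```

```text
time: 24.78
eef_pos: [0.4622, 0.375, 0.0439]
tcp_rot: [0.997, 0.081, 0.001, -0.001]
contact_force: [0.6, 0.1, 0.4]
width: 0.0562
t mm [-0.8  0.7  1.9] rot deg [-0.06 -0.12  0.08] rows 0.05165899133637769 0.022395127353701947
time 24.78 pos [0.4622 0.375  0.0439] F [0.6 0.1 0.4] w 0.0562
time: 25.62
eef_pos: [0.4613, 0.3747, 0.0424]
tcp_rot: [0.997, 0.081, -0.0, -0.0]
contact_force: [-1.2, 1.5, -0.9]
width: 0.0207
t mm [0.2 0.5 0.4] rot deg [-0.03 -0.    0.1 ] rows 0.015898314093689223 0.01524004827538744
time 25.62 pos [0.4613 0.3747 0.0424] F [-1.2  1.5 -0.9] w 0.0207
```

```bash
python3 -m handwheel '[{"jaw":0,"tx":0,"ty":0,"tz":0,"rx":0,"ry":0,"rz":0},{"jaw":0,"tx":0,"ty":0,"tz":0,"rx":0,"ry":0,"rz":0},{"jaw":0,"tx":0,"ty":0,"tz":-0.005,"rx":0,"ry":0,"rz":0},{"jaw":0,"tx":0,"ty":0,"tz":-0.015,"rx":0,"ry":0,"rz":0},{"jaw":0,"tx":0,"ty":0,"tz":-0.03,"rx":0,"ry":0,"rz":0},{"jaw":0,"tx":0,"ty":0,"tz":-0.05,"rx":0,"ry":0,"rz":0},{"jaw":0,"tx":0,"ty":0,"tz":-0.075,"rx":0,"ry":0,"rz":0},{"jaw":0,"tx":0,"ty":0,"tz":-0.1,"rx":0,"ry":0,"rz":0},{"jaw":0,"tx":0,"ty":0,"tz":-0.12,"rx":0,"ry":0,"rz":0},{"jaw":0,"tx":0,"ty":0,"tz":-0.13,"rx":0,"ry":0,"rz":0}]'
python3 go.py .6237 -.1926 .17 .16
python3 - <<'E'
from h import *
f=vision.grab_frame('side');crop(f,120,150,260,195,3,'pics/s11.png')
E
```

```text
time: 26.45
eef_pos: [0.4622, 0.3751, 0.1765]
tcp_rot: [0.997, 0.081, 0.002, -0.001]
contact_force: [0.4, 0.4, -3.8]
width: 0.0206
t mm [ 68.  586.3   5.9] rot deg [-0.09 -0.22  0.09] rows 14.155777966080095 0.036178539033478244
time 26.45 pos [0.4622 0.3751 0.1765] F [ 0.4  0.4 -3.8] w 0.0206
```

View pics/s11.png

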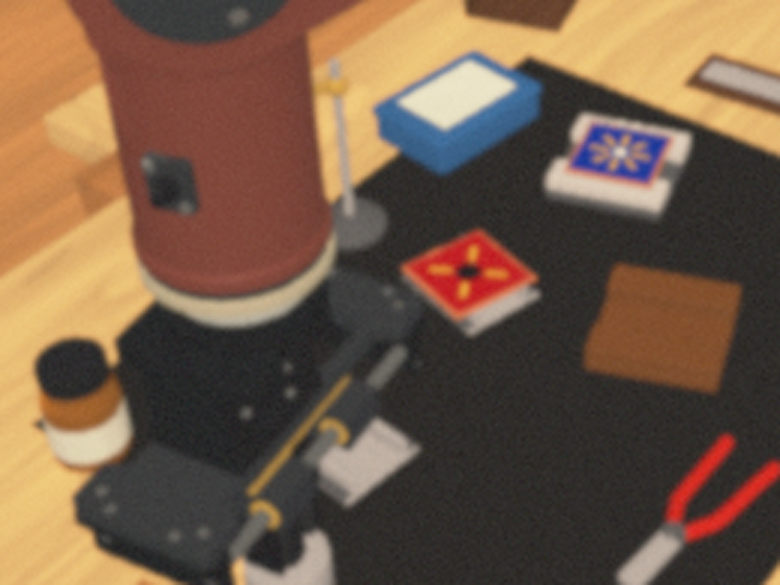

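```bash
python3 -m handwheel '[{"jaw":0,"tx":0.0007,"ty":0.006,"tz":0,"rx":0,"ry":0,"rz":0},{"jaw":0,"tx":0.002,"ty":0.018,"tz":0,"rx":0,"ry":0,"rz":0},{"jaw":0,"tx":0.004,"ty":0.036,"tz":0,"rx":0,"ry":0,"rz":0},{"jaw":0,"tx":0.007,"ty":0.06,"tz":0,"rx":0,"ry":0,"rz":0},{"jaw":0,"tx":0.01,"ty":0.09,"tz":0,"rx":0,"ry":0,"rz":0},{"jaw":0,"tx":0.014,"ty":0.12,"tz":0,"rx":0,"ry":0,"rz":0},{"jaw":0,"tx":0.0175,"ty":0.15,"tz":0,"rx":0,"ry":0,"rz":0},{"jaw":0,"tx":0.021,"ty":0.18,"tz":0,"rx":0,"ry":0,"rz":0},{"jaw":0,"tx":0.0245,"ty":0.21,"tz":0,"rx":0,"ry":0,"rz":0},{"jaw":0,"tx":0.028,"ty":0.24,"tz":0,"rx":0,"ry":0,"rz":0}]'
python3 -m handwheel '[{"jaw":0,"tx":0.0035,"ty":0.03,"tz":0,"rx":0,"ry":0,"rz":0},{"jaw":0,"tx":0.007,"ty":0.06,"tz":0,"rx":0,"ry":0,"rz":0},{"jaw":0,"tx":0.0105,"ty":0.09,"tz":0,"rx":0,"ry":0,"rz":0},{"jaw":0,"tx":0.014,"ty":0.12,"tz":0,"rx":0,"ry":0,"rz":0},{"jaw":0,"tx":0.0175,"ty":0.15,"tz":0,"rx":0,"ry":0,"rz":0},{"jaw":0,"tx":0.021,"ty":0.18,"tz":0,"rx":0,"ry":0,"rz":0},{"jaw":0,"tx":0.0245,"ty":0.21,"tz":0,"rx":0,"ry":0,"rz":0},{"jaw":0,"tx":0.028,"ty":0.24,"tz":0,"rx":0,"ry":0,"rz":0},{"jaw":0,"tx":0.031,"ty":0.266,"tz":0,"rx":0,"ry":0,"rz":0},{"jaw":0,"tx":0.0335,"ty":0.288,"tz":0,"rx":0,"ry":0,"rz":0}]'
python3 -m handwheel '[{"jaw":0,"tx":0.003,"ty":0.02,"tz":0,"rx":0,"ry":0,"rz":0},{"jaw":0,"tx":0.005,"ty":0.036,"tz":0,"rx":0,"ry":0,"rz":0},{"jaw":0,"tx":0.006,"ty":0.048,"tz":0,"rx":0,"ry":0,"rz":0},{"jaw":0,"tx":0.0065,"ty":0.055,"tz":0,"rx":0,"ry":0,"rz":0},{"jaw":0,"tx":0.0068,"ty":0.058,"tz":0,"rx":0,"ry":0,"rz":0},{"jaw":0,"tx":0.0068,"ty":0.058,"tz":0,"rx":0,"ry":0,"rz":0},{"jaw":0,"tx":0.0068,"ty":0.058,"tz":0,"rx":0,"ry":0,"rz":0},{"jaw":0,"tx":0.0068,"ty":0.058,"tz":0,"rx":0,"ry":0,"rz":0},{"jaw":0,"tx":0.0068,"ty":0.058,"tz":0,"rx":0,"ry":0,"rz":0},{"jaw":0,"tx":0.0068,"ty":0.058,"tz":0,"rx":0,"ry":0,"rz":0}]'
python3 go.py .6237 -.1926 .17 .16
python3 - <<'E'
from h import *
import pickle
f=vision.grab_frame('wrist');g=vision.grab_frame('side');s=sense();pickle.dump((f,g,s),open('w12.pkl','wb'))
a=cv2.resize(f['image'][:,:,::-1],(400,300));b=cv2.resize(g['image'][120:270,250:450,::-1],(400,300),interpolation=cv2.INTER_CUBIC)
cv2.imwrite('pics/w12.png',np.hstack([a,b]))
E
```

```text
time: 27.33
eef_pos: [0.527, 0.1385, 0.1706]
tcp_rot: [0.997, 0.08, -0.001, 0.0]
contact_force: [0.7, 0.2, -4.0]
width: 0.0211
time: 28.17
eef_pos: [0.6055, -0.1411, 0.1701]
tcp_rot: [0.997, 0.079, -0.002, -0.0]
contact_force: [0.0, -0.3, -3.6]
width: 0.021
time: 29.0
eef_pos: [0.6232, -0.1923, 0.1725]
tcp_rot: [0.997, 0.081, 0.0, -0.0]
contact_force: [0.8, -0.5, -3.1]
width: 0.0208
t mm [0.4 0.4 2.5] rot deg [-0.   -0.01  0.16] rows 0.062024153847303816 0.021777718221493346
time 29.0 pos [ 0.6232 -0.1923  0.1725] F [ 0.8 -0.5 -3.1] w 0.0208
```

View pics/w12.png

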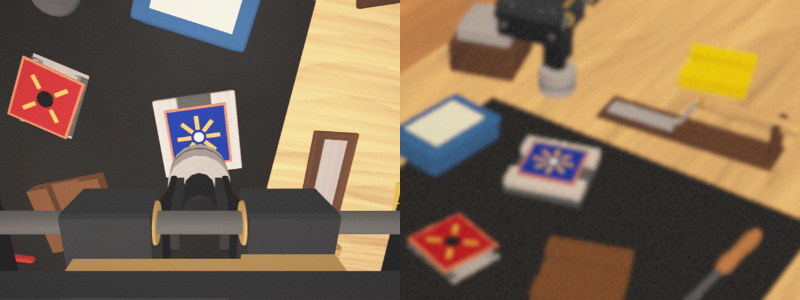

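Run:
```python
from h import *
import pickle
f,g,s=pickle.load(open('w12.pkl','rb'));im=f['image']
hsv=cv2.cvtColor(im,cv2.COLOR_RGB2HSV)
m=((hsv[:,:,1]<60)&(hsv[:,:,2]>150)).astype(np.uint8)
m[:200]=0;m[232:]=0;m[:,:300]=0;m[:,340:]=0
n,l,st,ce=cv2.connectedComponentsWithStats(m);print(st[1:],ce[1:])
for c in ce[1:]: print(ray(f,[c],.025))
crop(f,230,130,180,135,4,'pics/c12.png')
```

```text
[[327 200   2   2   2]
 [335 201   2   2   2]
 [319 203   1   1   1]
 [312 204   1   3   3]
 [324 204   2   2   2]
 [332 204   3   3   3]
 [317 207   2   1   2]
 [323 208   1   1   1]
 [329 209   2   2   2]
 [301 211   1   1   1]
 [304 213   1   1   1]
 [306 212   3   3   3]
 [310 212  16  15 202]
 [336 213   2   1   2]
 [329 214   2   2   2]
 [306 221   1   2   2]
 [330 220   1   1   1]
 [334 220   1   1   1]
 [304 224   2   1   2]
 [326 225   3   3   3]
 [332 225   1   1   1]
 [306 227   2   2   2]
 [309 227   1   1   1]
 [312 229   2   3   3]
 [336 228   1   1   1]
 [304 231   1   1   1]
 [317 231   1   1   1]
 [323 231   1   1   1]
 [327 230   1   1   1]] [[327.5        200.5       ]
 [335.5        201.5       ]
 [319.         203.        ]
 [312.         205.        ]
 [324.5        204.5       ]
 [333.         205.        ]
 [317.5        207.        ]
 [323.         208.        ]
 [329.5        209.5       ]
 [301.         211.        ]
 [304.         213.        ]
 [307.         213.        ]
 [317.62376238 218.92574257]
 [336.5        213.        ]
 [329.5        214.5      
[... 866 characters left out ...]
.18353222  0.025     ]]
[[ 0.62345488 -0.19240051  0.025     ]]
[[ 0.63047469 -0.20605618  0.025     ]]
[[ 0.62842644 -0.20091245  0.025     ]]
[[ 0.61995715 -0.18380089  0.025     ]]
[[ 0.6241538  -0.20203609  0.025     ]]
[[ 0.62465461 -0.20510569  0.025     ]]
[[ 0.61777688 -0.18295237  0.025     ]]
[[ 0.61900759 -0.20053945  0.025     ]]
[[ 0.62043394 -0.20425576  0.025     ]]
[[ 0.6152273 -0.1849231  0.025    ]]
[[ 0.61594295 -0.18678982  0.025     ]]
[[ 0.61399583 -0.1899999   0.025     ]]
[[ 0.61854159 -0.20775667  0.025     ]]
[[ 0.61209655 -0.18342249  0.025     ]]
[[ 0.61373762 -0.19347994  0.025     ]]
[[ 0.61449502 -0.19812172  0.025     ]]
[[ 0.61580383 -0.20108045  0.025     ]]
```

View pics/c12.png

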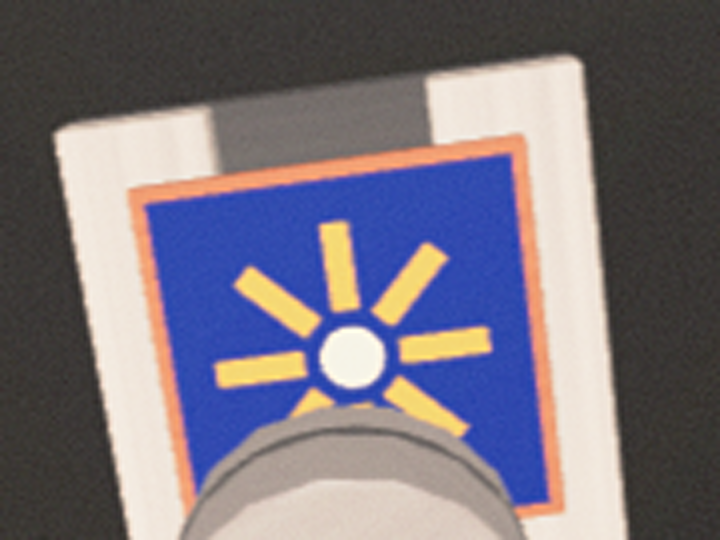

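The star centre is at (0.6235,−0.1924) and the TCP is directly above it. Lower gently.

```bash
python3 -m handwheel '[{"jaw":0,"tx":0,"ty":0,"tz":0.01,"rx":0,"ry":0,"rz":0},{"jaw":0,"tx":0,"ty":0,"tz":0.03,"rx":0,"ry":0,"rz":0},{"jaw":0,"tx":0,"ty":0,"tz":0.055,"rx":0,"ry":0,"rz":0},{"jaw":0,"tx":0,"ty":0,"tz":0.078,"rx":0,"ry":0,"rz":0},{"jaw":0,"tx":0,"ty":0,"tz":0.094,"rx":0,"ry":0,"rz":0},{"jaw":0,"tx":0,"ty":0,"tz":0.101,"rx":0,"ry":0,"rz":0},{"jaw":0,"tx":0,"ty":0,"tz":0.104,"rx":0,"ry":0,"rz":0},{"jaw":0,"tx":0,"ty":0,"tz":0.105,"rx":0,"ry":0,"rz":0},{"jaw":0,"tx":0,"ty":0,"tz":0.105,"rx":0,"ry":0,"rz":0},{"jaw":0,"tx":0,"ty":0,"tz":0.105,"rx":0,"ry":0,"rz":0}]'
python3 -m handwheel '[{"jaw":0,"tx":0,"ty":0,"tz":0,"rx":0,"ry":0,"rz":0},{"jaw":0,"tx":0,"ty":0,"tz":0,"rx":0,"ry":0,"rz":0},{"jaw":0,"tx":0,"ty":0,"tz":0,"rx":0,"ry":0,"rz":0},{"jaw":0,"tx":0,"ty":0,"tz":0.001,"rx":0,"ry":0,"rz":0},{"jaw":0,"tx":0,"ty":0,"tz":0.001,"rx":0,"ry":0,"rz":0},{"jaw":0,"tx":0,"ty":0,"tz":0.002,"rx":0,"ry":0,"rz":0},{"jaw":0,"tx":0,"ty":0,"tz":0.002,"rx":0,"ry":0,"rz":0},{"jaw":0,"tx":0,"ty":0,"tz":0.003,"rx":0,"ry":0,"rz":0},{"jaw":0,"tx":0,"ty":0,"tz":0.003,"rx":0,"ry":0,"rz":0}]'
```

```text
time: 29.93
eef_pos: [0.6239, -0.1932, 0.0686]
tcp_rot: [0.997, 0.081, 0.001, 0.0]
contact_force: [0.0, 0.0, -5.2]
width: 0.0211
time: 30.68
eef_pos: [0.6231, -0.1931, 0.0641]
tcp_rot: [0.997, 0.081, -0.0, -0.0]
contact_force: [-0.1, 0.2, -3.2]
width: 0.0211
```

```bash
python3 -m handwheel '[{"jaw":0,"tx":0,"ty":-0.0005,"tz":0.0005,"rx":0,"ry":0,"rz":0},{"jaw":0,"tx":0,"ty":-0.0005,"tz":0.0005,"rx":0,"ry":0,"rz":0},{"jaw":0,"tx":0,"ty":-0.0005,"tz":0.0005,"rx":0,"ry":0,"rz":0},{"jaw":0,"tx":0,"ty":-0.0005,"tz":0.0005,"rx":0,"ry":0,"rz":0}]'
python3 -m handwheel '[{"jaw":0,"tx":0,"ty":0,"tz":0.0005,"rx":0,"ry":0,"rz":0},{"jaw":0,"tx":0,"ty":0,"tz":0.0005,"rx":0,"ry":0,"rz":0},{"jaw":0,"tx":0,"ty":0,"tz":0.0005,"rx":0,"ry":0,"rz":0},{"jaw":0,"tx":0,"ty":0,"tz":0.0005,"rx":0,"ry":0,"rz":0}]'
```

```text
time: 31.02
eef_pos: [0.6231, -0.1926, 0.0638]
tcp_rot: [0.997, 0.081, 0.0, 0.0]
contact_force: [-0.1, 0.2, -4.5]
width: 0.0209
time: 31.35
eef_pos: [0.6231, -0.1926, 0.0634]
tcp_rot: [0.997, 0.081, 0.0, 0.0]
contact_force: [-0.1, 1.0, -3.1]
width: 0.0207
```

```bash
for i in 1; do python3 -m handwheel '[{"jaw":0,"tx":0,"ty":0,"tz":0.0005,"rx":0,"ry":0,"rz":0},{"jaw":0,"tx":0,"ty":0,"tz":0.0005,"rx":0,"ry":0,"rz":0},{"jaw":0,"tx":0,"ty":0,"tz":0.0005,"rx":0,"ry":0,"rz":0},{"jaw":0,"tx":0,"ty":0,"tz":0.0005,"rx":0,"ry":0,"rz":0}]'; done
python3 -m handwheel '[{"jaw":0,"tx":0,"ty":0,"tz":0.0004,"rx":0,"ry":0,"rz":0},{"jaw":0,"tx":0,"ty":0,"tz":0.0004,"rx":0,"ry":0,"rz":0},{"jaw":0,"tx":0,"ty":0,"tz":0.0004,"rx":0,"ry":0,"rz":0},{"jaw":0,"tx":0,"ty":0,"tz":0.0004,"rx":0,"ry":0,"rz":0}]'
```

```text
time: 31.68
eef_pos: [0.6233, -0.1925, 0.0633]
tcp_rot: [0.997, 0.081, 0.0, 0.0]
contact_force: [-1.4, 0.8, 4.2]
width: 0.0208
time: 32.02
eef_pos: [0.6234, -0.1925, 0.0633]
tcp_rot: [0.997, 0.081, 0.0, 0.0]
contact_force: [-2.7, 1.2, 7.4]
width: 0.0206
```

Contact: the force went from −3.8 to +7 N. I'll relieve slightly and release.

```bash
python3 -m handwheel '[{"jaw":0,"tx":0,"ty":0,"tz":-0.0007,"rx":0,"ry":0,"rz":0},{"jaw":0,"tx":0,"ty":0,"tz":-0.0007,"rx":0,"ry":0,"rz":0},{"jaw":0,"tx":0,"ty":0,"tz":-0.0007,"rx":0,"ry":0,"rz":0}]'
python3 -m handwheel '[{"jaw":0.28,"tx":0,"ty":0,"tz":0,"rx":0,"ry":0,"rz":0},{"jaw":0.32,"tx":0,"ty":0,"tz":0,"rx":0,"ry":0,"rz":0},{"jaw":0.4,"tx":0,"ty":0,"tz":0,"rx":0,"ry":0,"rz":0},{"jaw":0.6,"tx":0,"ty":0,"tz":0,"rx":0,"ry":0,"rz":0},{"jaw":0.6,"tx":0,"ty":0,"tz":0,"rx":0,"ry":0,"rz":0},{"jaw":0.6,"tx":0,"ty":0,"tz":0,"rx":0,"ry":0,"rz":0},{"jaw":0.6,"tx":0,"ty":0,"tz":0,"rx":0,"ry":0,"rz":0},{"jaw":0.6,"tx":0,"ty":0,"tz":0,"rx":0,"ry":0,"rz":0}]'
```

```text
time: 32.27
eef_pos: [0.6233, -0.1926, 0.0633]
tcp_rot: [0.997, 0.081, 0.0, 0.0]
contact_force: [-2.3, 1.1, 2.9]
width: 0.0209
time: 32.93
eef_pos: [0.6231, -0.1927, 0.0631]
tcp_rot: [0.997, 0.081, 0.0, -0.0]
contact_force: [0.7, 0.4, 0.2]
width: 0.051
```

Rise straight up, then move back to view it.

```bash
python3 -m handwheel '[{"jaw":0.6,"tx":0,"ty":0,"tz":-0.01,"rx":0,"ry":0,"rz":0},{"jaw":0.6,"tx":0,"ty":0,"tz":-0.03,"rx":0,"ry":0,"rz":0},{"jaw":0.6,"tx":0,"ty":0,"tz":-0.065,"rx":0,"ry":0,"rz":0},{"jaw":0.6,"tx":-0.02,"ty":0,"tz":-0.1,"rx":0,"ry":0,"rz":0},{"jaw":0.6,"tx":-0.05,"ty":0,"tz":-0.13,"rx":0,"ry":0,"rz":0},{"jaw":0.6,"tx":-0.08,"ty":0,"tz":-0.155,"rx":0,"ry":0,"rz":0},{"jaw":0.6,"tx":-0.1,"ty":0,"tz":-0.16,"rx":0,"ry":0,"rz":0},{"jaw":0.6,"tx":-0.1,"ty":0,"tz":-0.16,"rx":0,"ry":0,"rz":0},{"jaw":0.6,"tx":-0.1,"ty":0,"tz":-0.16,"rx":0,"ry":0,"rz":0},{"jaw":0.6,"tx":-0.1,"ty":0,"tz":-0.16,"rx":0,"ry":0,"rz":0}]'
python3 - <<'E'
from h import *
import pickle
f=vision.grab_frame('wrist');g=vision.grab_frame('side');k=vision.grab_frame('scene');s=sense();pickle.dump((f,g,k,s),open('w13.pkl','wb'))
a=cv2.resize(f['image'][:,:,::-1],(400,300));b=cv2.resize(g['image'][120:270,250:450,::-1],(400,300),interpolation=cv2.INTER_CUBIC)
c=cv2.resize(k['image'][140:380,180:500,::-1],(400,300))
crop_=cv2.resize(f['image'][50:200,220:420,::-1],(400,300),interpolation=cv2.INTER_CUBIC)
cv2.imwrite('pics/w13.png',np.vstack([np.hstack([a,b]),np.hstack([c,crop_])]))
print(s['eef_pos'],s['time'])
E
```

```text
time: 33.77
eef_pos: [0.5247, -0.2085, 0.2234]
tcp_rot: [0.997, 0.081, 0.0, 0.0]
contact_force: [0.0, 0.2, 0.7]
width: 0.0521
[ 0.52482191 -0.20800667  0.22239107] 33.9167
```

View pics/w13.png

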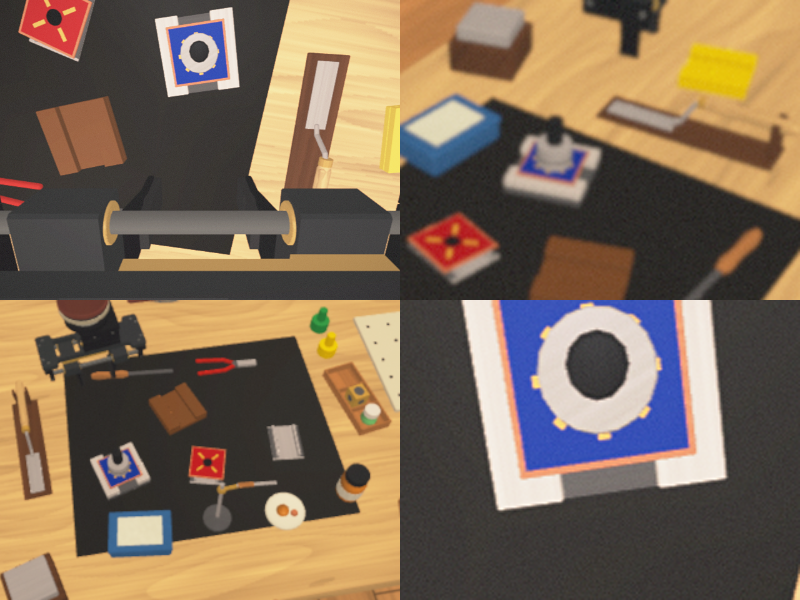

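The weight stands upright with petal tips showing all round it. The spatula is in its rest and the red plaque, tray and bystanders look unmoved. One numeric check, then hand in.

Run:
```python
from h import *
import pickle
f,g,k,s=pickle.load(open('w13.pkl','rb'));im=f['image'];hsv=cv2.cvtColor(im,cv2.COLOR_RGB2HSV)
m=((hsv[:,:,1]>90)&(hsv[:,:,2]>90)).astype(np.uint8);m[:,:262]=0;m[:,372:]=0;m[:20]=0;m[150:]=0
cs,_=cv2.findContours(m,cv2.RETR_EXTERNAL,cv2.CHAIN_APPROX_NONE);c=max(cs,key=cv2.contourArea)[:,0]
print('plaque',cv2.minAreaRect((ray(f,c,.025)[:,:2]*1000).astype(np.float32)))
h=((hsv[:,:,1]<60)).astype(np.uint8);h[:48]=0;h[122:]=0;h[:,:285]=0;h[:,356:]=0
h=cv2.morphologyEx(h,cv2.MORPH_OPEN,np.ones((7,7),np.uint8))
cs,_=cv2.findContours(h,cv2.RETR_EXTERNAL,cv2.CHAIN_APPROX_NONE);c=max(cs,key=cv2.contourArea)[:,0]
print('weight',cv2.boundingRect(c),cv2.minEnclosingCircle((ray(f,c,.055)[:,:2]*1000).astype(np.float32)))
a=cv2.imread('pics/scene0.png')[:,:,::-1].astype(int);d=np.abs(a-k['image']).max(2)
d[:140,:]=0
n,l,st,ce=cv2.connectedComponentsWithStats((cv2.blur(d.astype(np.float32),(3,3))>30).astype(np.uint8))
print([x.tolist() for x in st[1:] if x[4]>15])
print(r.job_done())
```

```text
plaque ((623.59716796875, -192.46229553222656), (76.1710433959961, 75.41112518310547), 17.157106399536133)
weight (289, 53, 59, 63) ((622.888427734375, -193.1731719970703), 22.831317901611328)
[[81, 139, 7, 7, 38], [207, 139, 91, 67, 3559], [447, 188, 19, 22, 296], [267, 196, 6, 7, 32], [394, 238, 33, 27, 700], [258, 258, 36, 33, 741]]
the job is handed in; nothing more can be done
None
```

The job is handed in, at about 34 s of the 72 s allowed.

**What I did:** I lifted the blue plaque off its trivet with the spatula, laid it on the plate and drew the spatula out. The spatula went back in its rest, and the steel weight went onto the plaque.

**Last checks:**
- **Plaque:** its centre is at (623.6, −192.5) mm, within about 0.5 mm of the plate centre I measured, (623.5, −192.1) mm. Its yaw is 17.16° against 17.10° for the plate.
- **Weight:** it stands upright, centred within about 1 mm of the plaque's middle. It touched down at about 7 N.
- **Spatula:** the blade is within 1 mm and 0.3° of where I found it.
- **Other things:** comparing the scene picture with the one from the start, the changes are where I moved things and in the patch the arm covers now. One 6 × 7 pixel spot at (270,199), by the file handle, I did not look into; it may be the arm's shadow. Neither the comparison nor the views showed the red plaque, the tray's other contents or the remaining bystanders moved.

**Slips that did no harm:** the first move was refused for missing keys. One row value also raised the arm about 0.15 m higher than I meant while it was carrying the empty spatula.

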